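# Block the empty place in a transit tray of filter cartons

## Task

Two filter cartons stand in a white transit tray made for three, so they would slide about on the way. Take the pink foam brick that fills the empty place (of the three bricks, the one of middle thickness: the thin one would leave the cartons loose and the thick one does not go in) and set it fully down in that gap, grip rib upward, square with the tray. Leave both cartons standing in the tray, and let go of the brick.

Things in the scene. Friction and masses are not known exactly. Their poses are not given: they have to be found in the camera images.
- brick_mid (a point): Right pink brick, 60 g, upright: centre, 48 mm over its underside. Below it the body, 54 mm thick (its x) by 70 mm (y); its lowest 20 mm taper to 34 x 50 mm. Above it the grip rib on the middle, 24 mm thick (x), 48 mm long (y), 48 mm tall. Two wrong bricks of like form, 26 and 74 mm thick, same rib, stand 8 to 16 cm off; which stands where varies.
- gap (a point): Empty place, an end or the middle of the row: top centre of a brown cork pad (50 x 70 x 2 mm) on the tray floor, 7 mm over the worktop. The brick stands on it. x along the row, y across, z up. Tray fixed, white, inside 176 x 80 mm, rim 45 mm over the worktop; three places 59 mm apart. The gap is 58 mm long or more as found, 66 mm with the cartons pushed away.
- carton_green: White carton with a green band, loose, about 90 g, 55 mm along the row, 75 mm across, 50 mm high, in one of the tray's places. Origin: centre of its underside, 5 mm over the worktop; z up.
- carton_blue: White carton with a blue band, loose, about 90 g, 55 mm along the row, 75 mm across, 45 mm high, in another of the tray's places. Origin: centre of its underside, 5 mm over the worktop; z up.

How it is judged:
At the end, for the whole second after the job is handed in: The brick stands in the gap: centre within 20 mm of the gap's middle from above and at most 54 mm over the pad (48 is fully down), upright within 10 degrees, at rest. Both cartons stand on the tray floor, upright within 10 degrees, less than 30 mm from where they were (horizontal distance between brick_mid and gap below 0.02 m and z of brick_mid in the frame of gap below 0.054 m and angle between each of brick_mid, carton_green, carton_blue's own z axis and vertical below 0.17 rad and linear speed of brick below 0.02 m/s and z of each of carton_green, carton_blue in the frame of gap below 0.01 m and distance of each of carton_green, carton_blue from where it was at the start of the episode below 0.03 m); the robot touches nothing.
It also fails if it takes over 35 s, if anything falls off the work surface, if the arm or the gripper's body presses on something with over 40 N, if the wrist force passes 120 N, or if a joint passes its speed limit or range.

## Robot

A 6-joint arm with a two-finger parallel gripper is mounted at the origin on a cart in front of the work surface, level with it; the furniture and walls round the work are solid. World frame = base frame: x ahead of the robot, y to its left, z up, the work surface at z = 0. Lengths are in m, angles in rad, forces in N, time in s.
With the tool pointing down it reaches from about 0.275 to 0.875 m from the base axis. Payload 12.5 kg.
Tool frame: the origin (TCP) lies midway between the tips of the shut fingers; the grasp point (between the pads) lies 19 mm behind it; z points along the fingers, x is the direction in which the jaws open and shut, and the axes are right-handed (so a half turn about z gives the same grasp; the last joint's range is limited). The gripper opens to 85 mm and grips with 20 to 120 N. Pads are 22 mm wide; open, the fingers measure 114 mm over their backs; the gripper's body (76 mm by 85 mm) begins 54 mm behind the grasp point. The pads swing forward as they close: fully open they stand 13 mm farther back than shut.
Start: joints at [1.146, 0.351, 1.652, -0, 1.139, -0.085], TCP at [0.183, 0.519, 0.194] pointing down, gripper open.
Joint ranges: [-2.75, 2.75], [-0.79, 2.1], [0.01, 2.65], [-1.57, 4.71], [0.07, 3.14], [-2.87, 2.87]. Speed limits (rad/s): [2.22, 2.22, 2.79, 3.14, 3.14, 3.14].

## Interface

Orientations are given as a rotation vector (axis times angle).
In Python, from bench import ctrl gives the robot as it stands.
- The arm moves only by the tool servo_tool, never from a script. Its argument "increments" is a list of rows, each an object of numbers: "x", "y", "z": the shift along the tool's x, y, z in mm; "ax", "ay", "az": the turn, a rotation vector about the tool's x, y, z in degrees; "grip": the closure, from 0 (fully open) to 1 (shut). In form: [{"x": .., "y": .., "z": .., "ax": .., "ay": .., "az": .., "grip": ..}, ...]. A call has 1 to 8 rows; each row shifts and turns the pose as measured when the row begins, along the tool's axes as they then stand; what a row does not reach is not made up. A row lasts 1/8 s, in which the tool goes at most 62.5 mm and 10.7 degrees, less where a joint would pass 70% of its speed; a pose out of reach is approached as far as the arm can. A call is refused whole if a number of a shift passes 62.5 or a number of a turn 10.7, either way. A call with a gripper value outside its range is refused whole. The fingers move at their own pace and stop on an object; "grip_force" is the grip in N (left out, the last holds). Time passes only in rows, so rows that do not move let the fingers close. It gives the time, the measured TCP pose, the force and the opening at its end, in the units of the state.
- ctrl.observe(): the state, without advancing time (a new reading comes with each control period).
- ctrl.camera(name): name is "side" or "top"; returns the picture (420x560x3 uint8, blue, green, red); there is no depth.
- ctrl.camera_info(name): a dict with "camera_matrix" (3x3 intrinsics, pixels), "R" (3x3) and "t" (3): a world point X has camera coordinates R X + t. Camera axes: x right, y down, z forward; pixel columns grow to the right and rows downward; lengths in m; the calibration is good to about 2 mm. A picture is of the moment at which its call begins. camera_info takes no time and is no camera call.
- ctrl.finish_job(): hands the job in, once; it reports no verdict.
Trained networks look in the newest picture that a camera, given by its name, has taken for a name from the list of things; names that differ only in an ending like _2 or _b are one class to them, and where a whole thing is asked for, a point or a joint stands for the part that bears it (a point fixed in the world has none). Each returns a list of dicts, best first, with "conf" (0 to 1); they miss things now and then, are a little off and sometimes report something else, mostly with a low value. They report only what shows in the picture. A call takes as long as a camera call.
- ctrl.recognise(camera, thing): "box" ([left, top, width, height] in pixels, round what is visible of it).
- ctrl.pinpoint(camera, thing): "location" ([row, column] in pixels: a listed point, or the origin of a listed thing).
The state is a dict: "t": time; "qpos": joint angles; "joint_velocities": joint speeds; "joint_efforts": joint torques, N m; "ee_pos": TCP position; "tcp_rot": TCP orientation; "contact_force": force on the tool from outside, world axes, zero at the start; "wrist_torque": the same for the moment, N m; "opening": finger opening in m.
Only numpy, scipy, OpenCV 4.12 (cv2) and the standard library are available. Lean on these libraries where they do the work, as an engineer would, in place of code of your own. Each camera call takes 0.05 s, during which the arm holds its last target.

## Working session

There is one attempt and no reset: what is moved stays moved. The work goes in short steps, Python scripts to look and compute and a tool call to move; the robot and the scene stay as the last step left them, time stands still between calls to the robot, and variables do not carry over. Pictures are saved under pics/ and viewed, and the job is handed in when it is done.

Besides the shell and the picture viewer there is one more tool, called after "Emit:" as name(argument=value, ...), one argument or row to a line, values as JSON. servo_tool: Moves the arm, as the interface text tells. Its arguments: {"type":"object","properties":{"increments":{"type":"array"},"grip_force":{"type":"number"}},"required":["increments"]}

```bash
mkdir -p pics; ls; cat > h.py <<'E'
import numpy as np, cv2
from bench import ctrl
def info(n):
    c=ctrl.camera_info(n); return np.array(c["camera_matrix"]),np.array(c["R"]),np.array(c["t"]).ravel()
def ray(n,row,col):
    K,R,t=info(n); d=R.T@np.linalg.solve(K,[col,row,1.]); return -R.T@t,d
def atz(n,row,col,z):
    o,d=ray(n,row,col); return o+d*(z-o[2])/d[2]
def tri(r1,c1,r2,c2,n1="top",n2="side"):
    P=[]
    for n in(n1,n2):
        K,R,t=info(n); P.append(K@np.c_[R,t])
    X=cv2.triangulatePoints(P[0],P[1],np.array([[c1],[r1]],float),np.array([[c2],[r2]],float)).ravel(); return X[:3]/X[3]
def proj(n,X):
    K,R,t=info(n); p=K@(R@np.array(X)+t); return p[1]/p[2],p[0]/p[2]
E
python3 - <<'E'
from h import *
print(ctrl.observe())
for n in("top","side"):
    im=ctrl.camera(n); cv2.imwrite(f"pics/{n}0.png",im)
    print(n,[np.round(a,3).tolist() for a in info(n)])
    for th in("brick_mid","gap","carton_green","carton_blue"):
        print(th,ctrl.pinpoint(n,th)[:3])
        if th!="gap": print("   ",ctrl.recognise(n,th)[:3])
E
```

```text
pics
{'t': 0.0, 'qpos': array([ 1.14642123e+00,  3.51248526e-01,  1.65242806e+00, -2.27940552e-05,
        1.13909334e+00, -8.45888735e-02]), 'joint_velocities': array([-3.21467817e-03, -1.74230485e-03,  4.55575164e-04,  3.64154824e-05,
        1.74024035e-04,  3.21515296e-04]), 'joint_efforts': array([-2.32284059e-03, -5.06100655e+01, -2.91402912e+01, -2.16425065e-04,
        4.51225744e-03,  4.10034784e-05]), 'ee_pos': array([0.18312806, 0.51821965, 0.19375021]), 'tcp_rot': array([ 2.56454344e+00,  1.81352193e+00, -1.57792136e-03]), 'contact_force': array([-0.13933642,  0.11983247, -0.88132537]), 'wrist_torque': array([-0.01153801,  0.05719137, -0.01607808]), 'opening': 0.08537925211904202}
top [[[422.745, 0.0, 279.721], [0.0, 422.745, 207.543], [0.0, 0.0, 1.0]], [[0.007, -1.0, -0.012], [-0.997, -0.006, -0.081], [0.081, 0.012, -0.997]], [0.291, 0.505, 0.869]]
brick_mid [{'location': [203.4, 297.0], 'conf': 0.62}]
    []
gap [{'location': [210.5, 230.6], 'conf': 0.57}]
carton_green [{'location': [181.4, 217.1], 'conf': 0.7}]
    [{'box': [196.3, 164.8, 40.0, 34.0], 'conf': 0.75}]
carton_blue []
    [{'box': [213.5, 217.3, 42.1, 35.6], 'conf': 0.85}]
side [[[401.923, 0.0, 281.521], [0.0, 401.923, 207.095], [0.0, 0.0, 1.0]], [[0.686, -0.728, -0.001], [-0.651, -0.613, -0.448], [0.326, 0.308, -0.894]], [-0.128, 0.518, 0.667]]
brick_mid [{'location': [213.4, 297.0], 'conf': 0.69}]
    [{'box': [278.9, 193.2, 39.0, 40.9], 'conf': 0.68}]
gap [{'location': [177.7, 250.5], 'conf': 0.56}]
carton_green [{'location': [161.5, 256.4], 'conf': 0.92}]
    [{'box': [240.1, 138.5, 33.7, 38.6], 'conf': 0.85}]
carton_blue [{'location': [197.0, 242.2], 'conf': 0.88}]
    [{'box': [216.1, 177.2, 40.6, 32.5], 'conf': 0.71}]
```

```bash
python3 - <<'E'
import cv2
for n,(a,b,c,d) in (("top",(130,270,160,360)),("side",(110,260,180,380))):
    im=cv2.imread(f"pics/{n}0.png"); cv2.imwrite(f"pics/{n}0c.png",cv2.resize(im[a:b,c:d],None,fx=4,fy=4,interpolation=cv2.INTER_CUBIC))
E
```

```text
(no output)
```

View pics/top0.png

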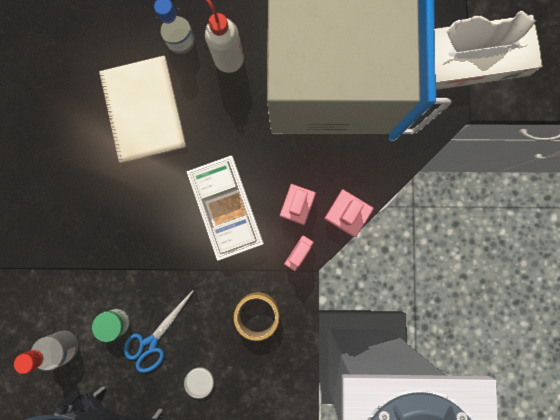

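View pics/top0c.png

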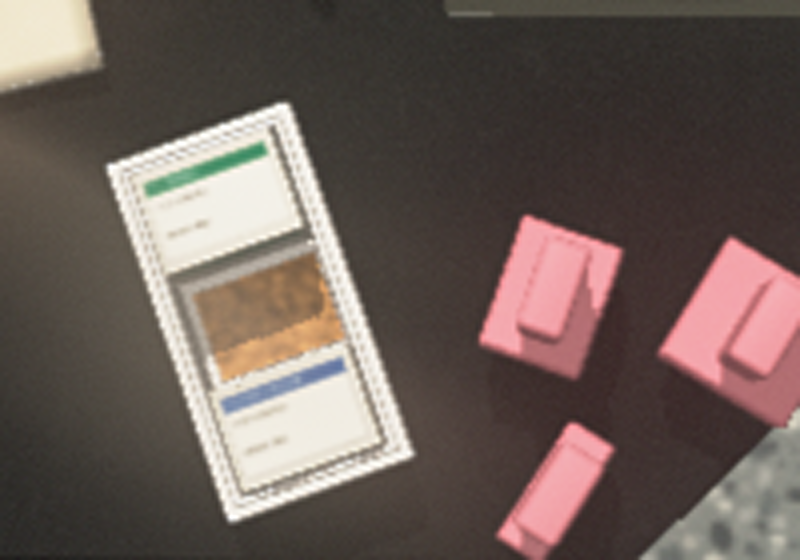

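View pics/side0c.png

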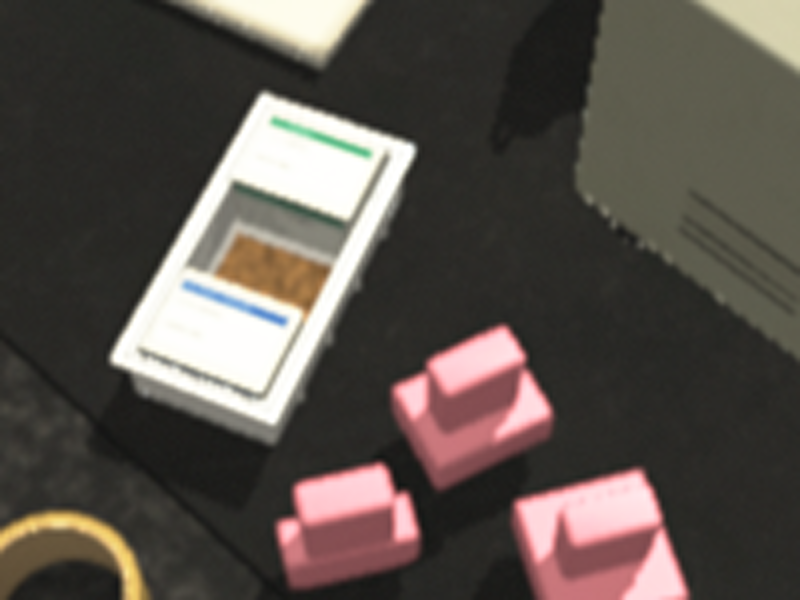

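```bash
cat > m.py <<'E'
from h import *
from scipy.spatial.transform import Rotation as Ro
def c(n,pts,z):
    o={"top":(160,130),"side":(180,110)}[n]
    return np.array([atz(n,o[1]+r/4,o[0]+cc/4,z) for cc,r in pts])
def rep(name,P):
    m=P.mean(0); e=[P[(i+1)%4]-P[i] for i in range(4)]
    print(name,np.round(m,4),[ (round(1e3*np.linalg.norm(v[:2]),1),round(np.degrees(np.arctan2(v[1],v[0])),1)) for v in e])
rep("tray top",c("top",[(108,167),(290,103),(412,455),(233,522)],.045))
rep("tray side",c("side",[(263,92),(415,148),(278,430),(112,358)],.045))
rep("brick top",c("top",[(525,215),(622,248),(577,378),(480,345)],.048))
rep("rib top",c("top",[(550,236),(590,240),(560,342),(518,328)],.096))
rep("rib side",c("side",[(426,370),(506,326),(526,360),(440,396)],.096))
rep("green top",c("top",[(135,188),(272,130),(303,225),(168,272)],.055))
rep("blue top",c("top",[(215,392),(347,350),(382,445),(245,490)],.050))
print("pp brick",tri(203.4,297,213.4,297),atz("top",203.4,297,.048),atz("side",213.4,297,.048))
print("pp gap",tri(210.5,230.6,177.7,250.5),atz("top",210.5,230.6,.007),atz("side",177.7,250.5,.007))
s=ctrl.observe(); M=Ro.from_rotvec(s["tcp_rot"]).as_matrix(); print(M.round(3),s["ee_pos"])
E
python3 m.py
```

```text
tray top [0.5004 0.4063 0.045 ] [(np.float64(99.9), np.float64(-70.1)), (np.float64(193.0), np.float64(-160.2)), (np.float64(97.2), np.float64(110.9)), (np.float64(194.6), np.float64(20.6))]
tray side [0.5036 0.4061 0.045 ] [(np.float64(99.9), np.float64(-70.8)), (np.float64(198.0), np.float64(-158.7)), (np.float64(102.8), np.float64(108.1)), (np.float64(195.8), np.float64(20.5))]
brick top [0.5081 0.257  0.048 ] [(np.float64(52.5), np.float64(-108.6)), (np.float64(70.6), np.float64(161.1)), (np.float64(52.2), np.float64(71.6)), (np.float64(70.8), np.float64(-18.7))]
rib top [0.5086 0.2568 0.096 ] [(np.float64(19.5), np.float64(-95.4)), (np.float64(51.6), np.float64(163.8)), (np.float64(21.3), np.float64(71.9)), (np.float64(47.3), np.float64(-18.8))]
rib side [0.5093 0.256  0.096 ] [(np.float64(49.0), np.float64(-15.1)), (np.float64(22.2), np.float64(-110.7)), (np.float64(49.0), np.float64(158.2)), (np.float64(16.5), np.float64(68.6))]
green top [0.554  0.4267 0.055 ] [(np.float64(76.0), np.float64(-66.4)), (np.float64(51.7), np.float64(-161.2)), (np.float64(72.7), np.float64(109.7)), (np.float64(46.7), np.float64(22.5))]
blue top [0.4445 0.3858 0.05  ] [(np.float64(70.5), np.float64(-71.9)), (np.float64(51.6), np.float64(-159.1)), (np.float64(73.0), np.float64(108.6)), (np.float64(52.1), np.float64(18.1))]
pp brick [0.51079298 0.25832378 0.0304699 ] [0.5095102  0.25854703 0.048     ] [0.50376635 0.25336534 0.048     ]
pp gap [0.49635022 0.39281856 0.04619861] [0.49710744 0.3996894  0.007     ] [0.5132767  0.40937244 0.007     ]
[[ 0.333  0.943 -0.   ]
 [ 0.943 -0.333 -0.   ]
 [-0.     0.    -1.   ]] [0.18328715 0.51852999 0.19427597]
```

Emit:
servo_tool(
  increments=[
    {"x": -17.5,"y": 50,"grip": 0.45},
    {"x": -17.5,"y": 50,"grip": 0.45},
    {"x": -17.5,"y": 50,"grip": 0.45},
    {"x": -17.5,"y": 50,"grip": 0.45},
    {"x": -17.5,"y": 50,"grip": 0.45},
    {"x": -17.5,"y": 50,"grip": 0.45},
    {"x": -17.5,"y": 50,"grip": 0.45},
    {"x": -17.5,"y": 50,"grip": 0.45},
  ],
  grip_force=40,
)

```text
$.increments[0]: bad value
```

Emit:
servo_tool(
  increments=[
    {"x": -17.5,"y": 50,"z": 0,"ax": 0,"ay": 0,"az": 0,"grip": 0.45},
    {"x": -17.5,"y": 50,"z": 0,"ax": 0,"ay": 0,"az": 0,"grip": 0.45},
    {"x": -17.5,"y": 50,"z": 0,"ax": 0,"ay": 0,"az": 0,"grip": 0.45},
    {"x": -17.5,"y": 50,"z": 0,"ax": 0,"ay": 0,"az": 0,"grip": 0.45},
    {"x": -17.5,"y": 50,"z": 0,"ax": 0,"ay": 0,"az": 0,"grip": 0.45},
    {"x": -17.5,"y": 50,"z": 0,"ax": 0,"ay": 0,"az": 0,"grip": 0.45},
    {"x": -17.5,"y": 50,"z": 0,"ax": 0,"ay": 0,"az": 0,"grip": 0.45},
  ],
  grip_force=40,
)

```text
t: 1.68
ee_pos: [0.4795, 0.282, 0.1949]
tcp_rot: [-2.559, -1.821, -0.004]
contact_force: [0.7, 0.5, 0.9]
opening: 0.0471
```

```bash
cat > d.py <<'E'
from h import *
import sys
from scipy.spatial.transform import Rotation as Ro
def d(x,y,z,ang):
    s=ctrl.observe(); M=Ro.from_rotvec(s["tcp_rot"]).as_matrix()
    a=np.radians(ang); G=np.array([[np.cos(a),np.sin(a),0],[np.sin(a),-np.cos(a),0],[0,0,-1]])
    print("t",round(s["t"],2),"pos",s["ee_pos"].round(4),"xang",round(np.degrees(np.arctan2(M[1,0],M[0,0])),2),"open",round(s["opening"],4),"F",s["contact_force"].round(1),"q",s["qpos"].round(2))
    print("shift mm",(M.T@(np.array([x,y,z])-s["ee_pos"])*1e3).round(1),"turn deg",np.degrees(Ro.from_matrix(M.T@G).as_rotvec()).round(1))
if __name__=="__main__": d(*map(float,sys.argv[1:]))
E
python3 d.py 0.5086 0.2567 0.056 71.3
python3 - <<'E'
from h import *
for n in("top","side"):
    im=ctrl.camera(n); cv2.imwrite(f"pics/{n}1.png",im)
    a,b,c,d=dict(top=(130,270,160,360),side=(110,260,180,380))[n]
    cv2.imwrite(f"pics/{n}1c.png",cv2.resize(im[a:b,c:d],None,fx=4,fy=4,interpolation=cv2.INTER_CUBIC))
E
```

```text
t 1.68 pos [0.4795 0.282  0.1949] xang 70.88 open 0.0471 F [0.7 0.5 0.9] q [ 0.45  0.36  1.64  0.    1.14 -0.79]
shift mm [-14.7  35.7 138.9] turn deg [ 0.  -0.1 -0.4]
```

View pics/side1c.png

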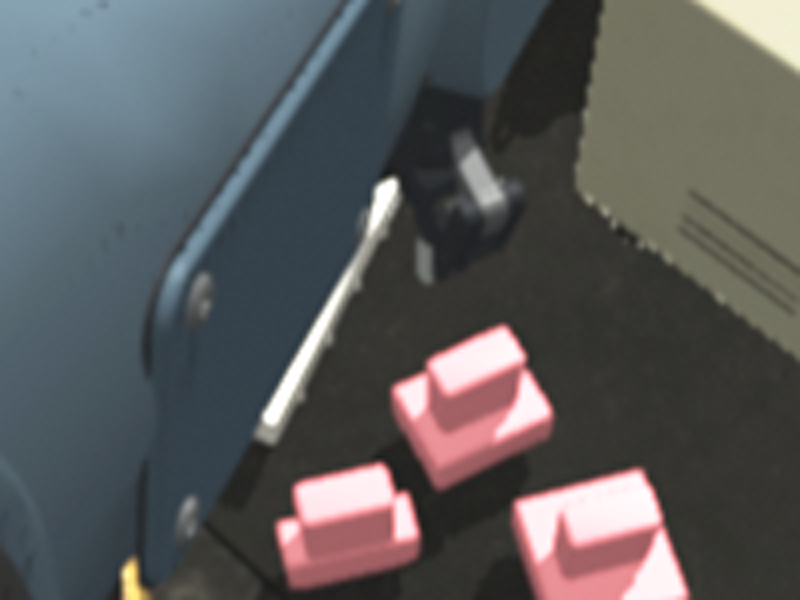

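View pics/top1.png

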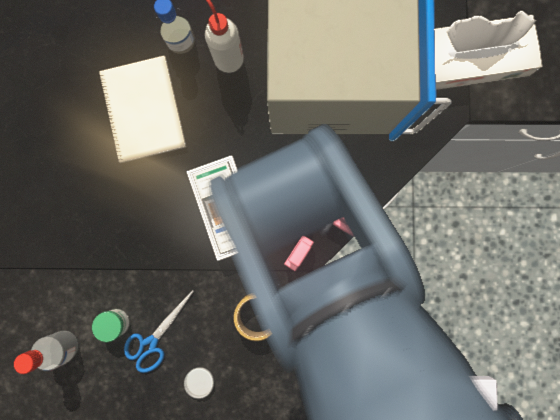

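Emit:
servo_tool(
  increments=[
    {"x": -7.5,"y": 18,"z": 20,"ax": 0,"ay": 0,"az": -0.4,"grip": 0.45},
    {"x": -7.5,"y": 18,"z": 20,"ax": 0,"ay": 0,"az": 0,"grip": 0.45},
    {"x": 0,"y": 0,"z": 10,"ax": 0,"ay": 0,"az": 0,"grip": 0.45},
  ],
)

```text
t: 2.15
ee_pos: [0.5118, 0.2539, 0.1435]
tcp_rot: [2.558, 1.824, 0.006]
contact_force: [0.2, 0.2, -0.3]
opening: 0.0471
```

```bash
python3 d.py 0.5086 0.2567 0.056 71.3
python3 - <<'E'
from h import *
for n in("side",):
    im=ctrl.camera(n)
    a,b,c,d=dict(top=(130,270,160,360),side=(110,260,180,380))[n]
    cv2.imwrite(f"pics/{n}2c.png",cv2.resize(im[a:b,c:d],None,fx=4,fy=4,interpolation=cv2.INTER_CUBIC))
E
```

```text
t 2.15 pos [0.5118 0.2539 0.1435] xang 71.0 open 0.0471 F [ 0.2  0.2 -0.3] q [ 0.38  0.44  1.65  0.    1.04 -0.86]
shift mm [ 1.3 -4.1 87.5] turn deg [ 0.1 -0.2 -0.3]
```

View pics/side2c.png

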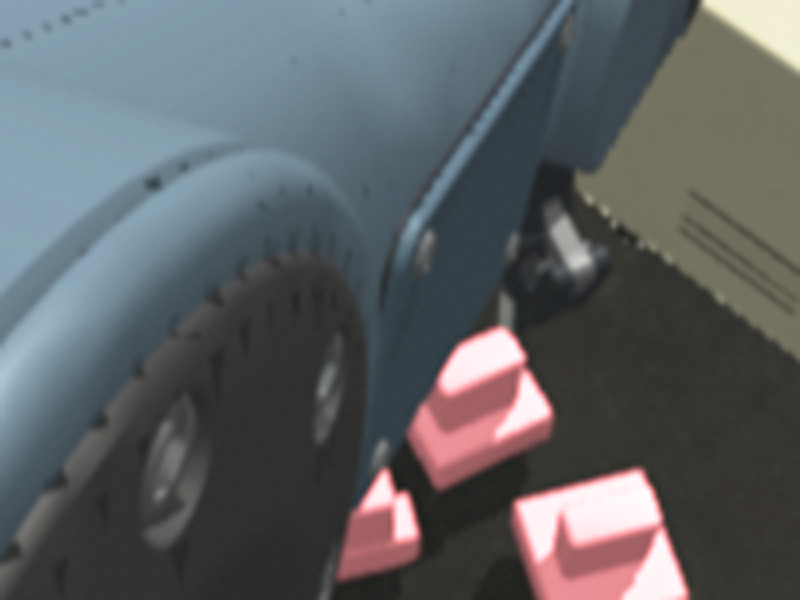

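```bash
python3 - <<'E'
from h import *
for s in(0,1,-1):
    a=np.radians(71); p=np.array([.5118,.2539,.1435])+s*.03*np.array([np.cos(a),np.sin(a),0])
    r,c=proj("side",p); print(s,(c-180)*4,(r-110)*4)
r,c=proj("side",[.5086,.2567,.096]); print((c-180)*4,(r-110)*4)
E
```

```text
0 484.91270907485386 317.0653428553237
1 455.5467785522537 270.18693385902804
-1 515.1848448931389 365.39037594047795
472.6942818693551 362.8631999950784
```

Emit:
servo_tool(
  increments=[
    {"x": 1.3,"y": -4,"z": 20,"ax": 0,"ay": 0,"az": -0.3,"grip": 0.45},
    {"x": 0,"y": 0,"z": 20,"ax": 0,"ay": 0,"az": 0,"grip": 0.45},
    {"x": 0,"y": 0,"z": 20,"ax": 0,"ay": 0,"az": 0,"grip": 0.45},
    {"x": 0,"y": 0,"z": 10,"ax": 0,"ay": 0,"az": 0,"grip": 0.45},
  ],
)

```text
t: 2.7
ee_pos: [0.5063, 0.2599, 0.072]
tcp_rot: [-2.55, -1.834, -0.008]
contact_force: [-0.1, -0.4, 0.3]
opening: 0.0469
```

```bash
python3 d.py 0.5086 0.2567 0.056 71.3
python3 - <<'E'
from h import *
for n in("side",):
    im=ctrl.camera(n)
    a,b,c,d=dict(top=(130,270,160,360),side=(110,260,180,380))[n]
    cv2.imwrite(f"pics/{n}3c.png",cv2.resize(im[a:b,c:d],None,fx=4,fy=4,interpolation=cv2.INTER_CUBIC))
E
```

```text
t 2.7 pos [0.5063 0.2599 0.072 ] xang 71.46 open 0.0469 F [-0.1 -0.4  0.3] q [ 0.39  0.53  1.71  0.    0.9  -0.86]
shift mm [-2.4  3.2 16. ] turn deg [ 0.1 -0.2  0.2]
```

View pics/side3c.png

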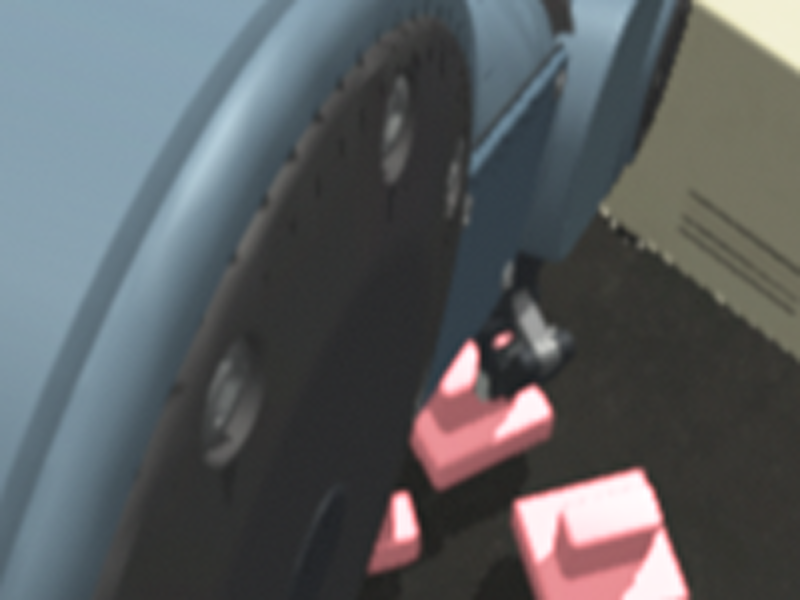

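Emit:
servo_tool(
  increments=[
    {"x": -1.5,"y": 2,"z": 9,"ax": 0,"ay": 0,"az": 0,"grip": 0.45},
    {"x": 0,"y": 0,"z": 3,"ax": 0,"ay": 0,"az": 0,"grip": 0.45},
    {"x": 0,"y": 0,"z": 0,"ax": 0,"ay": 0,"az": 0,"grip": 0.45},
  ],
)

```text
t: 3.12
ee_pos: [0.508, 0.2583, 0.0597]
tcp_rot: [-2.549, -1.835, -0.009]
contact_force: [-0.4, 0.6, 0.3]
opening: 0.0469
```

```bash
python3 d.py 0.5086 0.2567 0.056 71.3
```

```text
t 3.12 pos [0.508  0.2583 0.0597] xang 71.48 open 0.0469 F [-0.4  0.6  0.3] q [ 0.39  0.55  1.71  0.    0.87 -0.86]
shift mm [-1.3  1.1  3.7] turn deg [ 0.2 -0.3  0.2]
```

Emit:
servo_tool(
  increments=[
    {"x": -1.3,"y": 1,"z": 2,"ax": 0.2,"ay": -0.3,"az": 0,"grip": 0.45},
    {"x": 0,"y": 0,"z": 0,"ax": 0,"ay": 0,"az": 0,"grip": 1},
    {"x": 0,"y": 0,"z": 0,"ax": 0,"ay": 0,"az": 0,"grip": 1},
    {"x": 0,"y": 0,"z": 0,"ax": 0,"ay": 0,"az": 0,"grip": 1},
    {"x": 0,"y": 0,"z": 0,"ax": 0,"ay": 0,"az": 0,"grip": 1},
  ],
  grip_force=40,
)

```text
t: 3.75
ee_pos: [0.5092, 0.2569, 0.0586]
tcp_rot: [-2.55, -1.835, -0.001]
contact_force: [-0.1, 0.4, -0.3]
opening: 0.0199
```

```bash
python3 d.py 0.5086 0.2567 0.056 71.3
```

```text
t 3.75 pos [0.5092 0.2569 0.0586] xang 71.47 open 0.0199 F [-0.1  0.4 -0.3] q [ 0.39  0.56  1.71  0.    0.88 -0.86]
shift mm [-0.3 -0.5  2.6] turn deg [ 0.  -0.   0.2]
```

Emit:
servo_tool(
  increments=[
    {"x": 0,"y": 0,"z": -10,"ax": 0,"ay": 0,"az": 0,"grip": 1},
    {"x": 0,"y": 0,"z": -25,"ax": 0,"ay": 0,"az": 0,"grip": 1},
    {"x": 0,"y": 0,"z": -25,"ax": 0,"ay": 0,"az": 0,"grip": 1},
    {"x": 0,"y": 0,"z": -25,"ax": 0,"ay": 0,"az": 0,"grip": 1},
    {"x": 0,"y": 0,"z": -15,"ax": 0,"ay": 0,"az": 0,"grip": 1},
    {"x": 0,"y": 0,"z": 0,"ax": 0,"ay": 0,"az": 0,"grip": 1},
  ],
)

```text
t: 4.5
ee_pos: [0.5091, 0.2567, 0.164]
tcp_rot: [2.55, 1.835, 0.002]
contact_force: [-0.3, -0.4, 0.3]
opening: 0.0003
```

```bash
python3 d.py 0.502 0.406 0.16 20.3
python3 - <<'E'
from h import *
for n in("side","top"):
    im=ctrl.camera(n)
    a,b,c,d=dict(top=(130,270,160,360),side=(110,260,180,380))[n]
    cv2.imwrite(f"pics/{n}4c.png",cv2.resize(im[a:b,c:d],None,fx=4,fy=4,interpolation=cv2.INTER_CUBIC))
E
```

```text
t 4.5 pos [0.5091 0.2567 0.164 ] xang 71.48 open 0.0003 F [-0.3 -0.4  0.3] q [ 0.39  0.42  1.63 -0.    1.09 -0.86]
shift mm [139.2 -54.2   4.1] turn deg [ 0.  -0.1 51.2]
```

View pics/side4c.png

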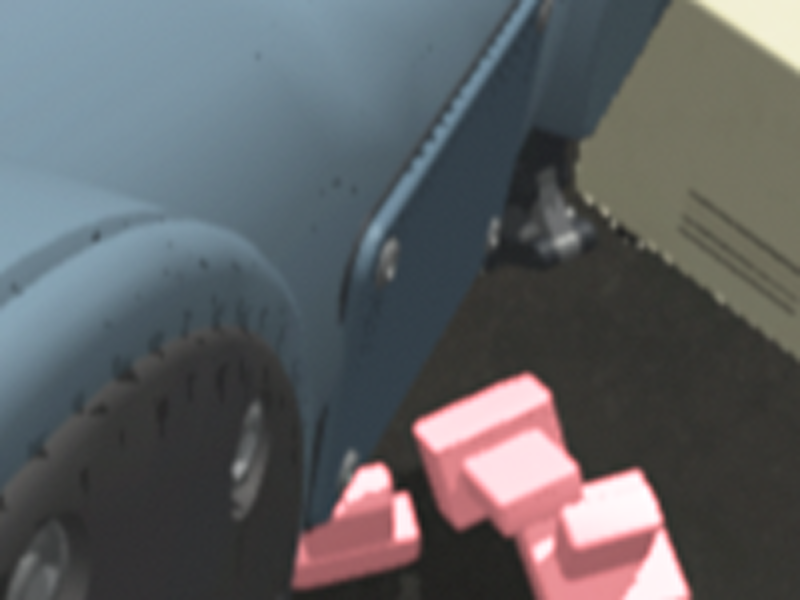

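```bash
python3 - <<'E'
from h import *
print(ctrl.observe()["t"])
im=ctrl.camera("side")
r,c=proj("side",[.5091,.2567,.164]); print(r,c)
im2=im.copy()
cv2.circle(im2,(int(round(c)),int(round(r))),1,(0,255,255),-1)
im2=np.clip(im2.astype(float)*1.6,0,255).astype(np.uint8)
cv2.imwrite("pics/side5.png",cv2.resize(im2[130:250,260:380],None,fx=5,fy=5,interpolation=cv2.INTER_CUBIC))
E
```

```text
4.6
184.0367727328887 299.65273122101513
```

View pics/side5.png

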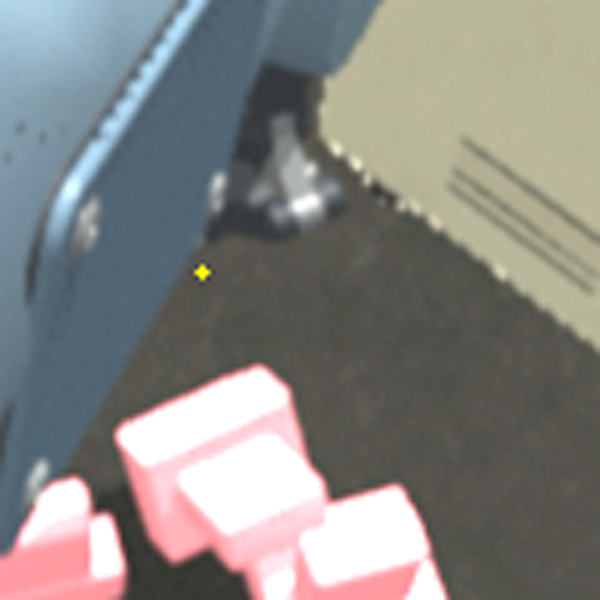

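View pics/top4c.png

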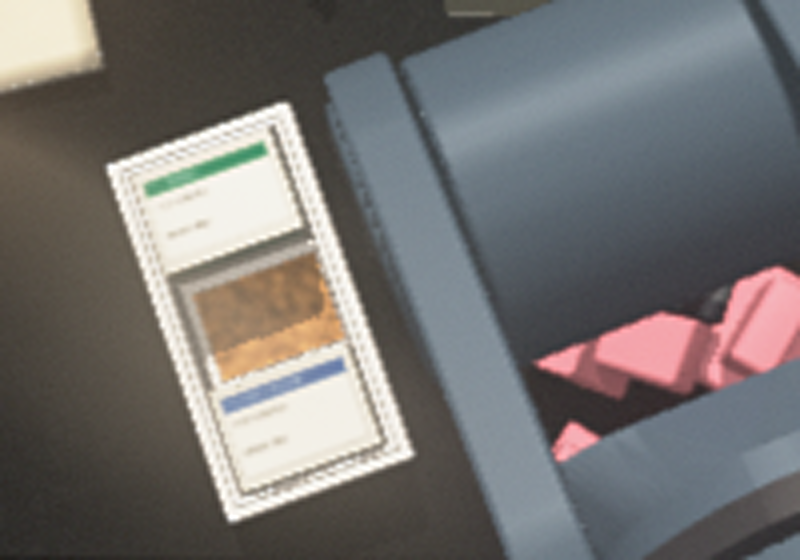

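```bash
python3 - <<'E'
from h import *
im=cv2.imread("pics/top0.png")
im2=np.clip(im.astype(float)*1.8,0,255).astype(np.uint8)
p=np.array([.1832,.5184,.194]);
for n in("top","side"):
  for v in (p,p+.0427*np.array([.333,.943,0])+[0,0,.013],p-.0427*np.array([.333,.943,0])+[0,0,.013]):
    print(n,proj(n,v))
    if n=="top": r,c=proj(n,v); cv2.circle(im2,(int(c),int(r)),1,(0,255,255),-1)
cv2.imwrite("pics/top0g.png",cv2.resize(im2[330:420,20:200],None,fx=4,fy=4,interpolation=cv2.INTER_CUBIC))
im=cv2.imread("pics/side0.png"); cv2.imwrite("pics/side0g.png",im)
E
```

```text
top (np.float64(391.636559739523), np.float64(141.03336402154756))
top (np.float64(385.12761294006526), np.float64(113.87067549443263))
top (np.float64(403.8638647147542), np.float64(162.86871821046483))
side (np.float64(203.95104699202872), np.float64(67.66522704400923))
side (np.float64(181.73745948540517), np.float64(58.325863268213126))
side (np.float64(220.31838122801398), np.float64(70.19937597245705))
```

View pics/top0g.png

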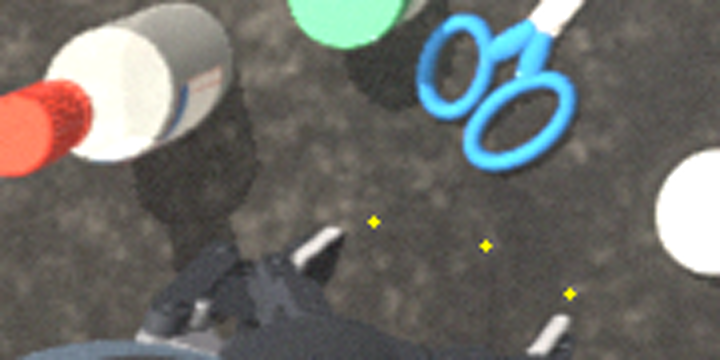

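View pics/side0g.png

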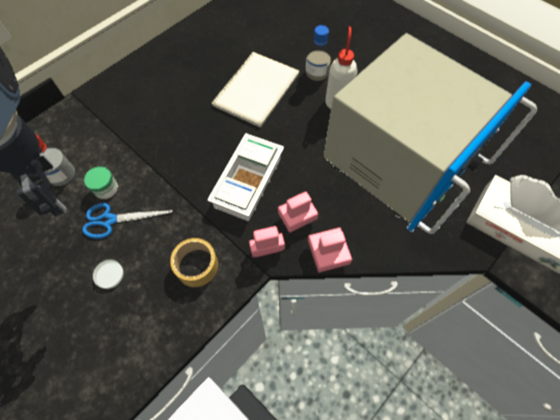

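```bash
python3 - <<'E'
from h import *
im=cv2.imread("pics/side0.png")
im2=np.clip(im.astype(float)*2,0,255).astype(np.uint8)
for r,c in((204,67.7),(181.7,58.3),(220.3,70.2)): cv2.circle(im2,(round(c),round(r)),1,(0,255,255),-1)
cv2.imwrite("pics/side0h.png",cv2.resize(im2[110:240,0:120],None,fx=4.5,fy=4.5,interpolation=cv2.INTER_CUBIC))
E
```

```text
(no output)
```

View pics/side0h.png

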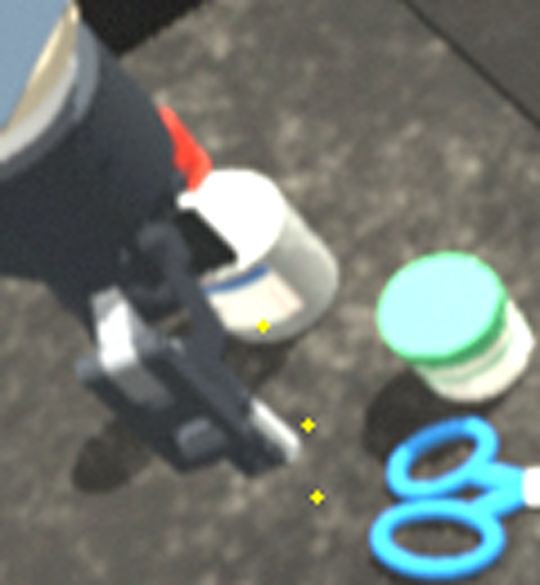

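```bash
python3 - <<'E'
from h import *
X=tri(330+318/4,20+568/4,110+455/4.5,297/4.5)
print(X, proj("top",X),proj("side",X))
M=np.array([[.333,.943,0],[.943,-.333,0],[0,0,-1]])
print((M@(X-np.array([.1832,.5184,.194]))*1e3).round(1))
E
```

```text
[0.17577552 0.4679833  0.24680826] (np.float64(409.3132972201235), np.float64(162.1355404270119)) (np.float64(211.10733290578372), np.float64(65.75789867633577))
[-50.    9.8 -52.8]
```

Emit:
servo_tool(
  increments=[
    {"x": 21,"y": -46,"z": -4,"ax": 0,"ay": 0,"az": 0,"grip": 1},
    {"x": 21,"y": -46,"z": -4,"ax": 0,"ay": 0,"az": 0,"grip": 1},
    {"x": 21,"y": -46,"z": -4,"ax": 0,"ay": 0,"az": 0,"grip": 1},
    {"x": 21,"y": -46,"z": -4,"ax": 0,"ay": 0,"az": 0,"grip": 1},
    {"x": 21,"y": -46,"z": -4,"ax": 0,"ay": 0,"az": 0,"grip": 1},
    {"x": 21,"y": -46,"z": -4,"ax": 0,"ay": 0,"az": 0,"grip": 1},
    {"x": 21,"y": -46,"z": 0,"ax": 0,"ay": 0,"az": 0,"grip": 1},
    {"x": 0,"y": 0,"z": 0,"ax": 0,"ay": 0,"az": 0,"grip": 1},
  ],
)

```text
t: 5.65
ee_pos: [0.2399, 0.503, 0.1791]
tcp_rot: [2.551, 1.831, -0.022]
contact_force: [-0.2, 0.3, 0.3]
opening: -0.0001
```

```bash
python3 - <<'E'
from h import *
s=ctrl.observe(); p=s["ee_pos"]; print(s["t"],p,s["tcp_rot"],s["contact_force"])
for n in("side","top"):
    im=ctrl.camera(n); cv2.imwrite(f"pics/{n}6.png",im)
    r,c=proj(n,p); print(n,r,c)
    im2=np.clip(im.astype(float)*2,0,255).astype(np.uint8)
    r0=int(min(max(r-60,0),320)); c0=int(min(max(c-60,0),440)); print(r0,c0)
    cv2.circle(im2,(round(c),round(r)),1,(0,255,255),-1)
    cv2.imwrite(f"pics/{n}6g.png",cv2.resize(im2[r0:r0+100,c0:c0+120],None,fx=5,fy=5,interpolation=cv2.INTER_CUBIC))
    a,b,c,d=dict(top=(130,270,160,360),side=(110,260,180,380))[n]
    cv2.imwrite(f"pics/{n}6c.png",cv2.resize(im[a:b,c:d],None,fx=4,fy=4,interpolation=cv2.INTER_CUBIC))
E
```

```text
5.65 [0.23986039 0.50301931 0.17912166] [ 2.55105552  1.83115429 -0.02185132] [-0.17126961  0.34671864  0.27948735]
side 192.77768601402698 102.65774044632597
132 42
top 354.10161187968873 154.18579234578715
294 94
```

View pics/side6g.png

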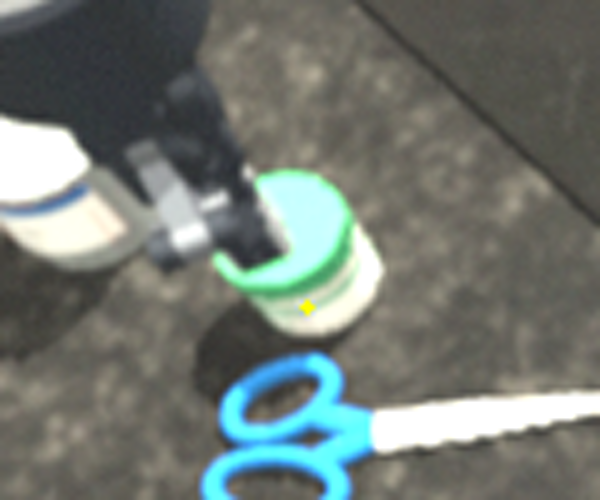

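View pics/top6g.png

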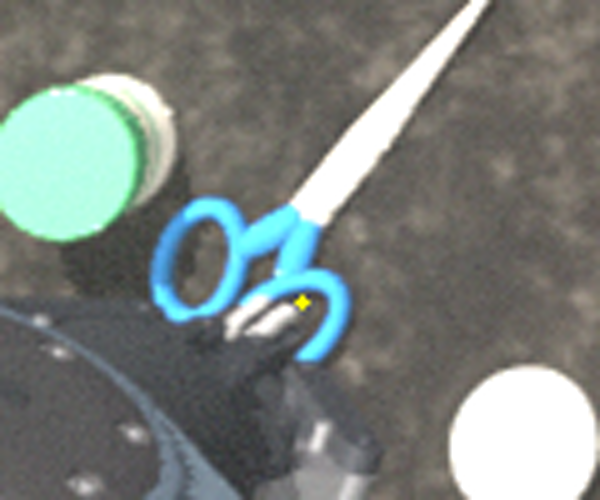

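View pics/side6c.png

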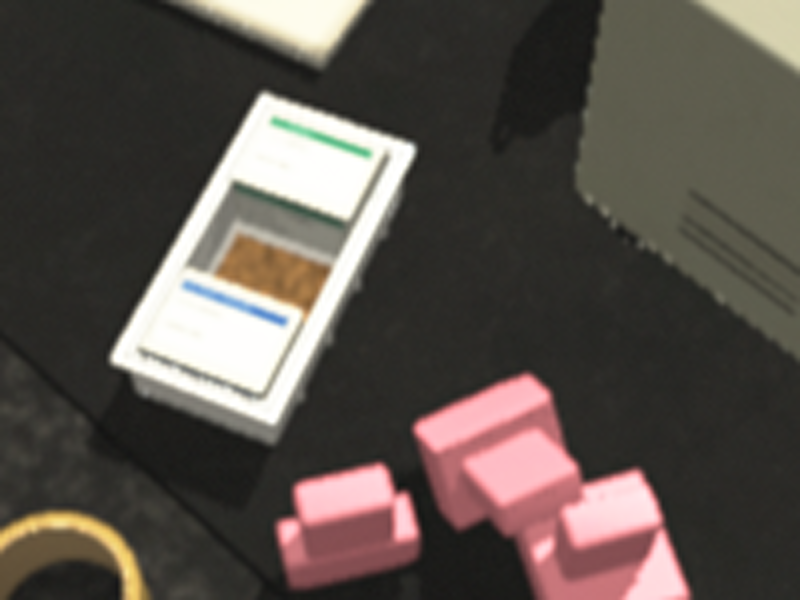

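View pics/top6c.png

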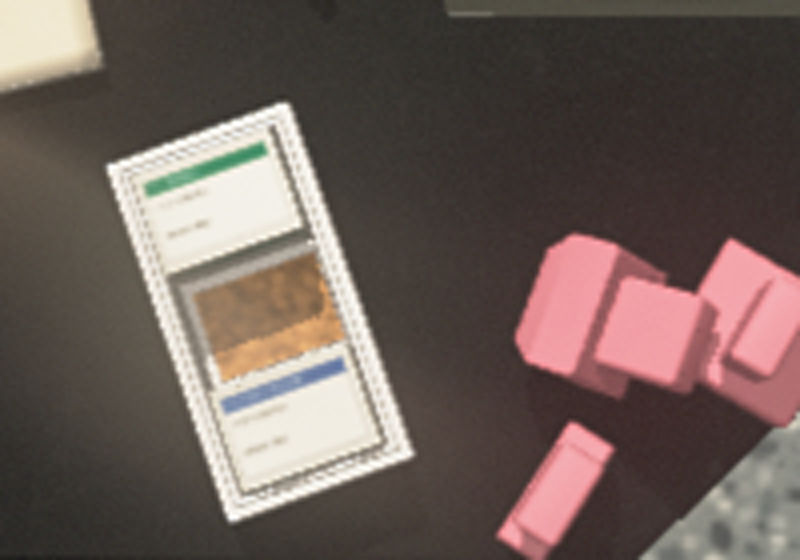

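```bash
python3 - <<'E'
from h import *
from scipy.spatial.transform import Rotation as Ro
p=np.array([.23986,.50302,.17912]);M=Ro.from_rotvec([ 2.55105552 , 1.83115429, -0.02185132]).as_matrix()
print(M.round(3))
for (tc,tr) in ((285,308),(275,303),(292,305)):
  for (sc,sr) in ((285,247),(290,250)):
    X=tri(294+tr/5,94+tc/5,132+sr/5,42+sc/5)
    print(X.round(4),(M.T@(X-p)*1e3).round(1),np.array(proj("top",X))-[294+tr/5,94+tc/5],np.array(proj("side",X))-[132+sr/5,42+sc/5])
# expected px of tip at y+11
for z in (0,-10,-20,-30,-40):
    X=p+M@np.array([0,.011,z/1e3]); a=proj("top",X);b=proj("side",X)
    print(z,((a[1]-94)*5,(a[0]-294)*5),((b[1]-42)*5,(b[0]-132)*5))
E
```

```text
[[ 0.32   0.947 -0.011]
 [ 0.947 -0.32  -0.009]
 [-0.012 -0.007 -1.   ]]
[0.2474 0.4964 0.2189] [ -4.3   8.9 -39.8] [ 0.3086793  -0.22862259] [-0.004014    0.38902348]
[0.2474 0.4967 0.2165] [ -4.    8.9 -37.4] [-0.10738976  0.08030208] [ 0.00073457 -0.13600321]
[0.2475 0.5014 0.2129] [  0.6   7.5 -33.8] [ 0.15893154 -0.11807686] [-0.00167326  0.20042089]
[0.2476 0.5017 0.2104] [  0.9   7.5 -31.3] [-0.25636684  0.19230215] [ 0.0011046  -0.32488225]
[0.248  0.4942 0.2208] [ -6.2  10.3 -41.6] [ 0.81299047 -0.59591459] [-0.01727569  1.01979292]
[0.248  0.4945 0.2183] [ -5.9  10.2 -39.2] [ 0.39325818 -0.29101852] [-0.00596722  0.49568618]
0 (np.float64(312.3011760622421), np.float64(269.0523608065334)) (np.float64(332.4320660399228), np.float64(291.69120797245387))
-10 (np.float64(302.997511727943), np.float64(276.1883397478732)) (np.float64(321.9661843190159), np.float64(278.0567691517379))
-20 (np.float64(293.42794531923175), np.float64(283.5282675350956)) (np.float64(311.243978188647), np.float64(264.0884034271768))
-30 (np.float64(283.58091221007186), np.float64(291.0810143213902)) (np.float64(300.25591427889077), np.float64(249.773691190709))
-40 (np.float64(273.4441672834015), np.float64(298.855972201564)) (np.float64(288.9919805241567), np.float64(235.09958921297212))
```

```bash
python3 - <<'E'
from h import *
for n,(a,b,c,d) in dict(top=(180,235,282,362),side=(195,262,278,358)).items():
    im=cv2.imread(f"pics/{n}6.png"); v=cv2.resize(im[a:b,c:d],None,fx=10,fy=10 if n=="top" else 8.9,interpolation=cv2.INTER_CUBIC)
    cv2.imwrite(f"pics/{n}6z.png",v[:600]); print(v.shape)
E
```

```text
(550, 800, 3)
(596, 800, 3)
```

View pics/top6z.png

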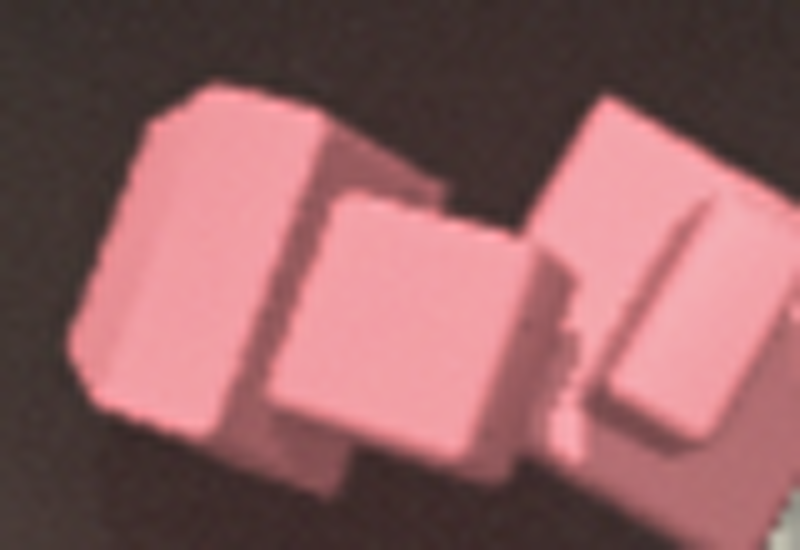

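View pics/side6z.png

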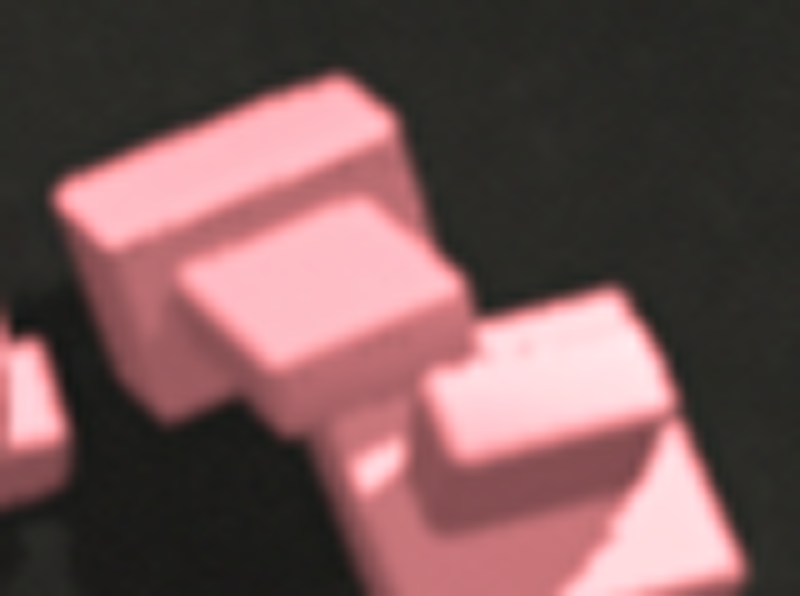

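```bash
cat > fit.py <<'E'
from h import *
from scipy.spatial.transform import Rotation as Ro
from scipy.optimize import least_squares
def fit(C,x0):
    # C: list (cam, model pt mm, row, col)
    def f(p):
        Rm=Ro.from_rotvec(p[3:]).as_matrix(); o=[]
        for n,m,r,c in C:
            pr=proj(n,Rm@(np.array(m)/1e3)+p[:3]); o+= [pr[0]-r,pr[1]-c]
        return np.array(o)
    s=least_squares(f,x0,loss="soft_l1"); return s.x,f(s.x)
E
cat > f6.py <<'E'
from fit import *
T=[((27,-35,0),327,115),((27,35,0),210,440),((27,-35,-28),213,85),((27,35,-28),97,403),((17,-25,-48),148,125),((17,25,-48),70,335),((-27,-35,0),447,185),((-27,35,0),330,497),((12,-24,0),345,192),((12,24,0),270,397),((12,-24,48),535,243),((12,24,48),460,462),((-12,-24,48),577,285),((-12,24,48),505,485)]
S=[((27,-35,0),397,127),((27,35,0),113,250),((27,-35,-28),342,72),((27,35,-28),55,195),((-27,35,0),168,423),((12,-24,0),365,198),((12,24,0),182,275),((12,-24,48),468,285),((12,24,48),275,370),((-12,24,48),287,435)]
C=[("top",m,180+(v+.5)/10-.5,282+(u+.5)/10-.5) for m,u,v in T]+[("side",m,195+(v+.5)/8.9-.5,278+(u+.5)/10-.5) for m,u,v in S]
z=np.array([-.33,-.94,0]);x=np.array([0,0,1.]);y=np.cross(z,x)
R0=np.c_[x,y,z]; R0,_=np.linalg.qr(R0); R0*=np.sign(np.sum(R0*np.c_[x,y,z],0))
p,e=fit(C,np.r_[.5,.23,.03,Ro.from_matrix(R0).as_rotvec()])
R=Ro.from_rotvec(p[3:]).as_matrix()
print(p[:3].round(4)); print(R.round(3)); print(e.reshape(-1,2).round(1).tolist())
for m in((-17,0,-48),(-27,0,-28),(-27,0,0),(0,0,24),(-12,0,48),(12,0,48),(27,0,0)): print(m,(R@(np.array(m)/1e3)+p[:3]).round(4))
print("ydir",np.degrees(np.arctan2(R[1,1],R[0,1])),"z elev",np.degrees(np.arcsin(R[2,2])),"y elev",np.degrees(np.arcsin(R[2,1])))
E
python3 f6.py
```

```text
[0.4962 0.2221 0.0436]
[[ 0.199 -0.94  -0.278]
 [ 0.531  0.342 -0.775]
 [ 0.824  0.007  0.567]]
[[-0.7, 0.0], [-0.6, -0.3], [-0.6, 0.3], [-0.4, 0.1], [-0.7, -0.1], [0.7, -0.6], [-0.0, 0.2], [-0.1, 0.5], [-1.2, -0.1], [0.4, -0.7], [-0.9, 0.8], [0.1, 0.0], [-1.7, 1.8], [0.6, 0.9], [-0.1, -0.1], [-0.5, -1.1], [0.9, -0.4], [0.0, -0.4], [0.3, -0.5], [-0.2, 0.0], [0.3, -1.6], [-0.1, 0.1], [0.2, -1.4], [2.1, 0.0]]
(-17, 0, -48) [0.5061 0.2503 0.0024]
(-27, 0, -28) [0.4986 0.2294 0.0055]
(-27, 0, 0) [0.4908 0.2077 0.0214]
(0, 0, 24) [0.4895 0.2035 0.0572]
(-12, 0, 48) [0.4805 0.1785 0.0609]
(12, 0, 48) [0.4852 0.1912 0.0807]
(27, 0, 0) [0.5016 0.2364 0.0658]
ydir 160.00991125568697 z elev 34.53968748702204 y elev 0.4048893925067662
```

```bash
python3 - <<'E'
from h import *
print("box base corner",atz("side",110+190/4,180+580/4,0), "box top edge",atz("top",133,270,0.2),atz("top",133,418,.2))
print("cam top",-info("top")[1].T@info("top")[2],"side",-info("side")[1].T@info("side")[2])
for q in((.57,.31),(.55,.32),(.58,.29)):
    a=proj("top",[*q,0]);b=proj("side",[*q,0]);print(q,((a[1]-160)*4,(a[0]-130)*4),((b[1]-180)*4,(b[0]-110)*4))
E
```

```text
box base corner [0.68204651 0.32029836 0.        ] box top edge [0.61622797 0.3095327  0.2       ] [0.61725388 0.05735384 0.2       ]
cam top [0.43061134 0.28330151 0.9100859 ] side [0.20720774 0.01934243 0.8287143 ]
(0.57, 0.31) (np.float64(451.10568960261), np.float64(190.1803976469696)) (np.float64(469.7805107671154), np.float64(316.0092852970813))
(0.55, 0.32) (np.float64(432.36219162835414), np.float64(226.62286159498262)) (np.float64(434.3020610857452), np.float64(327.4691014587054))
(0.58, 0.29) (np.float64(488.04199299345055), np.float64(172.1459069630754)) (np.float64(506.3860877266718), np.float64(325.5539640597183))
```

Emit:
servo_tool(
  increments=[
    {"x": -10,"y": 48,"z": 0,"ax": 0,"ay": 0,"az": 0,"grip": 1},
    {"x": -10,"y": 48,"z": 0,"ax": 0,"ay": 0,"az": 0,"grip": 1},
    {"x": -10,"y": 48,"z": 0,"ax": 0,"ay": 0,"az": 0,"grip": 1},
    {"x": -10,"y": 48,"z": 0,"ax": 0,"ay": 0,"az": 0,"grip": 1},
    {"x": -10,"y": 48,"z": 0,"ax": 0,"ay": 0,"az": 0,"grip": 1},
    {"x": -10,"y": 48,"z": 0,"ax": 0,"ay": 0,"az": 0,"grip": 1},
    {"x": -10,"y": 48,"z": 0,"ax": 0,"ay": 0,"az": 0,"grip": 1},
    {"x": 0,"y": 0,"z": 30,"ax": 0,"ay": 0,"az": 0,"grip": 1},
  ],
)

```text
t: 6.75
ee_pos: [0.552, 0.3095, 0.1457]
tcp_rot: [2.561, 1.813, -0.023]
contact_force: [-0.7, -0.3, -0.2]
opening: 0.0002
```

```bash
python3 d.py 0.55 0.32 0.04 -20
```

```text
t 6.75 pos [0.552  0.3095 0.1457] xang 70.58 open 0.0002 F [-0.7 -0.3 -0.2] q [ 0.44  0.56  1.46 -0.01  1.14 -0.79]
shift mm [ 10.8  -4.9 105.6] turn deg [ 0.4  0.9 90.6]
```

Emit:
servo_tool(
  increments=[
    {"x": 5,"y": 0,"z": 10,"ax": 0,"ay": 0,"az": 10.5,"grip": 1},
    {"x": 0,"y": 0,"z": 12,"ax": 0,"ay": 0,"az": 10.5,"grip": 1},
    {"x": 0,"y": 0,"z": 12,"ax": 0,"ay": 0,"az": 10.5,"grip": 1},
    {"x": 0,"y": 0,"z": 12,"ax": 0,"ay": 0,"az": 10.5,"grip": 1},
    {"x": 0,"y": 0,"z": 12,"ax": 0,"ay": 0,"az": 10.5,"grip": 1},
    {"x": 0,"y": 0,"z": 12,"ax": 0,"ay": 0,"az": 10.5,"grip": 1},
    {"x": 0,"y": 0,"z": 10,"ax": 0,"ay": 0,"az": 10,"grip": 1},
    {"x": 0,"y": 0,"z": 5,"ax": 0,"ay": 0,"az": 8,"grip": 1},
  ],
)

```text
t: 7.75
ee_pos: [0.5552, 0.2977, 0.0516]
tcp_rot: [3.102, -0.35, -0.027]
contact_force: [0.0, 0.7, -0.8]
opening: 0.0001
```

```bash
python3 d.py 0.55 0.32 0.02 -20; python3 - <<'E'
from h import *
s=ctrl.observe(); p=s["ee_pos"]
im=ctrl.camera("side"); r,c=proj("side",p); print(r,c)
im2=np.clip(im.astype(float)*1.6,0,255).astype(np.uint8)
cv2.circle(im2,(round(c),round(r)),1,(0,255,255),-1)
cv2.imwrite("pics/side7.png",cv2.resize(im2[110:260,180:380],None,fx=4,fy=4,interpolation=cv2.INTER_CUBIC))
E
```

```text
t 7.75 pos [0.5552 0.2977 0.0516] xang -12.9 open 0.0001 F [ 0.   0.7 -0.8] q [ 0.42  0.67  1.52 -0.01  0.98  0.65]
shift mm [ -9.5 -21.2  31.3] turn deg [1.3 0.8 7.1]
185.21975993182485 297.850205016146
```

View pics/side7.png

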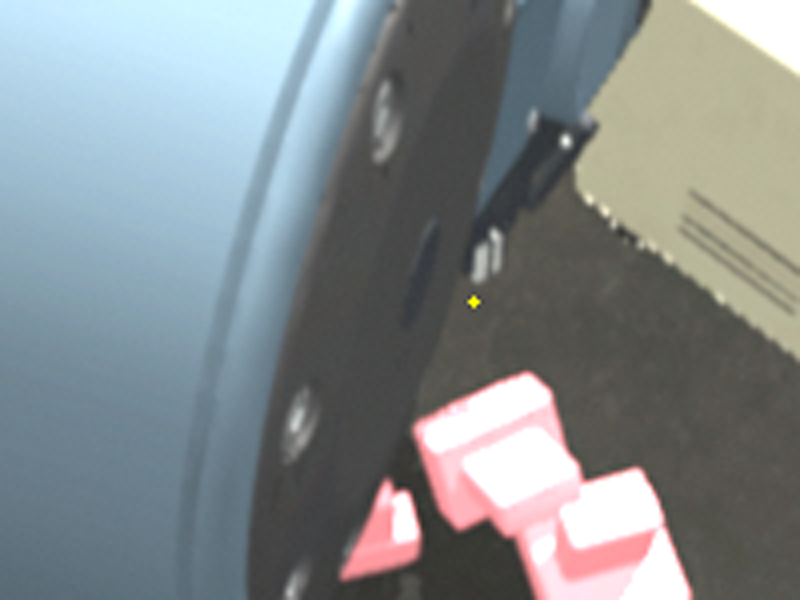

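Emit:
servo_tool(
  increments=[
    {"x": 0,"y": 0,"z": 12,"ax": 1.3,"ay": 0.8,"az": 7,"grip": 1},
    {"x": 0,"y": 0,"z": 12,"ax": 0,"ay": 0,"az": 0,"grip": 1},
    {"x": 0,"y": 0,"z": 4,"ax": 0,"ay": 0,"az": 0,"grip": 1},
  ],
)

```text
t: 8.18
ee_pos: [0.5558, 0.2943, 0.0218]
tcp_rot: [3.092, -0.549, -0.001]
contact_force: [-0.4, -0.2, 0.8]
opening: -0.0002
```

Emit:
servo_tool(
  increments=[
    {"x": 0,"y": 0,"z": 8,"ax": 0,"ay": 0,"az": 0,"grip": 1},
    {"x": 0,"y": 0,"z": 5,"ax": 0,"ay": 0,"az": 0,"grip": 1},
    {"x": 0,"y": 0,"z": 2,"ax": 0,"ay": 0,"az": 0,"grip": 1},
  ],
)

```text
t: 8.55
ee_pos: [0.5562, 0.2942, 0.0059]
tcp_rot: [3.093, -0.543, -0.001]
contact_force: [-0.6, 0.2, -0.7]
opening: 0.0
```

```bash
python3 d.py 0.55 0.32 0.0 -20; python3 - <<'E'
from h import *
s=ctrl.observe(); p=s["ee_pos"]
im=ctrl.camera("side"); r,c=proj("side",p); print(r,c)
im2=np.clip(im.astype(float)*2,0,255).astype(np.uint8)
cv2.circle(im2,(round(c),round(r)),1,(0,255,255),-1)
cv2.imwrite("pics/side8.png",cv2.resize(im2[130:230,270:370],None,fx=6,fy=6,interpolation=cv2.INTER_CUBIC))
E
```

```text
t 8.55 pos [0.5562 0.2942 0.0059] xang -19.9 open 0.0 F [-0.6  0.2 -0.7] q [ 0.41  0.72  1.56 -0.    0.86  0.76]
shift mm [-14.6 -22.2   5.9] turn deg [0.1 0.  0.1]
195.6132967533467 298.5762376656939
```

View pics/side8.png

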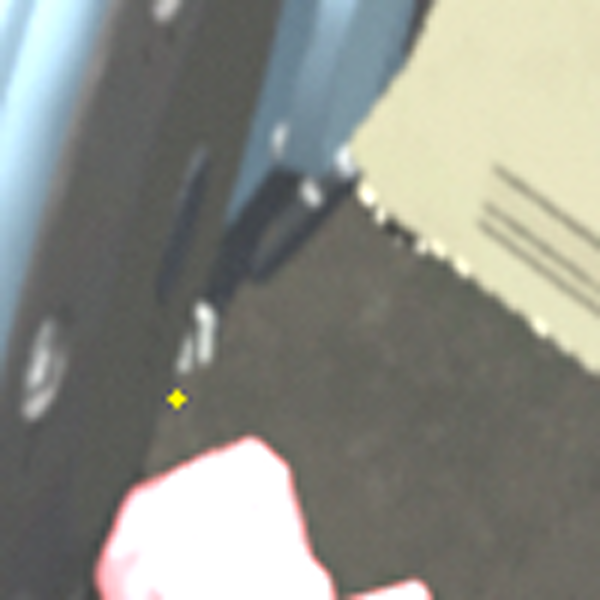

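Emit:
servo_tool(
  increments=[
    {"x": 0,"y": 0,"z": 7,"ax": 0,"ay": 0,"az": 0,"grip": 1},
    {"x": 0,"y": 0,"z": 5,"ax": 0,"ay": 0,"az": 0,"grip": 1},
    {"x": 0,"y": 0,"z": 2,"ax": 0,"ay": 0,"az": 0,"grip": 1},
  ],
)

```text
t: 8.98
ee_pos: [0.5563, 0.2944, -0.0087]
tcp_rot: [3.094, -0.542, -0.0]
contact_force: [0.1, 0.2, 0.8]
opening: 0.0
```

Emit:
servo_tool(
  increments=[
    {"x": 0,"y": 0,"z": 5,"ax": 0,"ay": 0,"az": 0,"grip": 1},
    {"x": 0,"y": 0,"z": 4,"ax": 0,"ay": 0,"az": 0,"grip": 1},
    {"x": 0,"y": 0,"z": 2,"ax": 0,"ay": 0,"az": 0,"grip": 1},
  ],
)

```text
t: 9.35
ee_pos: [0.5563, 0.2944, -0.0205]
tcp_rot: [3.094, -0.542, -0.0]
contact_force: [-0.7, -0.1, -0.4]
opening: -0.0001
```

Emit:
servo_tool(
  increments=[
    {"x": 0,"y": 0,"z": 3,"ax": 0,"ay": 0,"az": 0,"grip": 1},
    {"x": 0,"y": 0,"z": 3,"ax": 0,"ay": 0,"az": 0,"grip": 1},
  ],
)

```text
t: 9.6
ee_pos: [0.5564, 0.2944, -0.0268]
tcp_rot: [3.094, -0.542, 0.0]
contact_force: [0.6, -0.3, 0.1]
opening: -0.0002
```

```bash
python3 d.py 0.55 0.32 0.0 -20
```

```text
t 9.6 pos [ 0.5564  0.2944 -0.0268] xang -19.87 open -0.0002 F [ 0.6 -0.3  0.1] q [ 0.41  0.77  1.56 -0.    0.81  0.76]
shift mm [-14.7 -21.9 -26.8] turn deg [ 0.  -0.   0.1]
```

Emit:
servo_tool(
  increments=[
    {"x": 0,"y": 0,"z": 3,"ax": 0,"ay": 0,"az": 0,"grip": 1},
    {"x": 0,"y": 0,"z": 2,"ax": 0,"ay": 0,"az": 0,"grip": 1},
  ],
)

```text
t: 9.85
ee_pos: [0.5563, 0.2944, -0.0322]
tcp_rot: [3.094, -0.542, -0.0]
contact_force: [-0.1, -0.8, -0.1]
opening: 0.0002
```

Emit:
servo_tool(
  increments=[
    {"x": 0,"y": 0,"z": 3,"ax": 0,"ay": 0,"az": 0,"grip": 1},
    {"x": 0,"y": 0,"z": 2,"ax": 0,"ay": 0,"az": 0,"grip": 1},
  ],
)

```text
t: 10.1
ee_pos: [0.5564, 0.2944, -0.037]
tcp_rot: [3.094, -0.542, 0.0]
contact_force: [-8.6, -4.8, 23.4]
opening: 0.0
```

```bash
python3 - <<'E'
from h import *
s=ctrl.observe(); p=s["ee_pos"]; print(p,s["contact_force"])
im=ctrl.camera("side"); r,c=proj("side",p+[0,0,.035]); print(r,c)
im2=np.clip(im.astype(float)*2,0,255).astype(np.uint8)
cv2.circle(im2,(round(c),round(r)),1,(0,255,255),-1)
cv2.imwrite("pics/side9.png",cv2.resize(im2[130:230,270:370],None,fx=6,fy=6,interpolation=cv2.INTER_CUBIC))
E
```

```text
[ 0.55643799  0.29441237 -0.03701126] [-8.6340991  -4.84677688 23.439303  ]
197.0935823343858 298.44653763722835
```

View pics/side9.png

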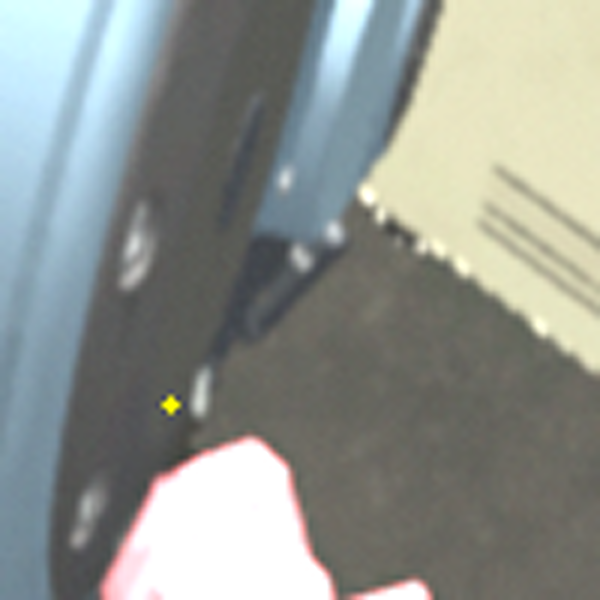

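```bash
cat >> f6.py <<'E'
print("--- checks")
tt=np.mean([[345,192],[270,397],[535,243],[460,462]],0); ss=np.mean([[365,198],[182,275],[468,285],[275,370]],0)
r1,c1=180+(tt[1]+.5)/10-.5,282+(tt[0]+.5)/10-.5; r2,c2=195+(ss[1]+.5)/8.9-.5,278+(ss[0]+.5)/10-.5
print("rib upper face centre tri",tri(r1,c1,r2,c2),"model",R@np.array([.012,0,.024])+p[:3])
for el in (26.6,30):
    a=np.radians(el)
    def f(q):
        yaw=q[3]; d=np.array([np.cos(yaw),np.sin(yaw),0]); up=np.array([0,0,1.])
        zb=np.cos(a)*d+np.sin(a)*up; xb=-np.sin(a)*d+np.cos(a)*up; yb=np.cross(zb,xb)
        Rm=np.c_[xb,yb,zb]; o=[]
        for n,m,r,c in C:
            pr=proj(n,Rm@(np.array(m)/1e3)+q[:3]); o+=[pr[0]-r,pr[1]-c]
        return np.array(o)
    s=least_squares(f,[.5,.22,.04,np.radians(-110)],loss="soft_l1"); q=s.x
    yaw=q[3]; d=np.array([np.cos(yaw),np.sin(yaw),0]);zb=np.cos(a)*d+np.sin(a)*np.array([0,0,1.])
    print(el,q[:3].round(4),np.degrees(yaw).round(1),"cost",round(s.cost,2),"rib centre",(q[:3]+.024*zb).round(4))
E
python3 f6.py | sed -n '/---/,$p'; python3 d.py 0.4895 .2035 .09 -20
```

```text
--- checks
rib upper face centre tri [0.49168478 0.20895335 0.06794973] model [0.49190833 0.20982715 0.067084  ]
26.6 [0.4966 0.2233 0.0432] -109.3 cost 21.2 rib centre [0.4895 0.2031 0.0539]
t 10.15 pos [ 0.5564  0.2944 -0.0369] xang -19.86 open 0.0001 F [-2.2 -0.8  1.9] q [ 0.41  0.79  1.56 -0.    0.79  0.76]
shift mm [ -32.   108.3 -126.8] turn deg [0.  0.  0.1]Traceback (most recent call last):
  File "f6.py", line 25, in <module>
    s=least_squares(f,[.5,.22,.04,np.radians(-110)],loss="soft_l1"); q=s.x
    return func(*args, **kwargs)
    result = trf(vector_fun.fun, vector_fun.jac, x0, f0, J0, lb, ub, ftol, xtol,
                 gtol, max_nfev, x_scale, loss_function, tr_solver,
                 tr_options.copy(), verbose, callback=callback_wrapped)
    return trf_no_bounds(
        fun, jac, x0, f0, J0, ftol, xtol, gtol, max_nfev, x_scale,
        loss_function, tr_solver, tr_options, verbose, callback=callback)
    J = jac(x)
    self._update_jac()
    ~~~~~~~~~~~~~~~~^^
    self.J = self.jac_wrapped(xp_copy(self.x), f0=self.f)
             ~~~~~~~~~~~~~~~~^^^^^^^^^^^^^^^^^
[... 586 characters left out ...]
^^
    f = np.atleast_1d(self.fun(x, *self.args, **self.kwargs))
                      ~~~~~~~~^^^^^^^^^^^^^^^^^^^^^^^^^^^^^^
    return np.atleast_1d(self.fun(x))
                         ~~~~~~~~^^^
    return self.f(x, *self.args, **self.kwargs)
           ~~~~~~^^^^^^^^^^^^^^^^^^^^^^^^^^^^^^
  File "f6.py", line 23, in f
    pr=proj(n,Rm@(np.array(m)/1e3)+q[:3]); o+=[pr[0]-r,pr[1]-c]
  File "h.py", line 15, in proj
    K,R,t=info(n); p=K@(R@np.array(X)+t); return p[1]/p[2],p[0]/p[2]
          ~~~~^^^
  File "h.py", line 4, in info
    c=ctrl.camera_info(n); return np.array(c["camera_matrix"]),np.array(c["R"]),np.array(c["t"]).ravel()
ValueError: time passes only in moves, steps and waits
```

Emit:
servo_tool(
  increments=[
    {"x": 0,"y": 0,"z": -45,"ax": 0,"ay": 0,"az": 0,"grip": 0.27},
    {"x": 0,"y": 0,"z": -45,"ax": 0,"ay": 0,"az": 0,"grip": 0.27},
    {"x": -10,"y": 35,"z": -25,"ax": 0,"ay": 0,"az": 0,"grip": 0.27},
    {"x": -11,"y": 35,"z": 0,"ax": 0,"ay": 0,"az": 0,"grip": 0.27},
    {"x": -10,"y": 28,"z": 0,"ax": 0,"ay": 0,"az": 0,"grip": 0.27},
    {"x": 0,"y": 0,"z": 0,"ax": 0,"ay": 0,"az": 0,"grip": 0.27},
  ],
)

```text
t: 10.9
ee_pos: [0.4925, 0.2109, 0.0819]
tcp_rot: [3.094, -0.541, 0.002]
contact_force: [0.8, 0.6, 0.2]
opening: 0.062
```

```bash
python3 - <<'E'
from bench import ctrl
import numpy as np
np.save("cam.npy",{n:ctrl.camera_info(n) for n in("top","side")},allow_pickle=True)
E
sed -i 's/^def info(n):/_C=None\ndef info(n):\n    global _C\n    if _C is None: _C=np.load("\.\/cam.npy",allow_pickle=True).item()/; s/c=ctrl.camera_info(n)/c=_C[n]/' h.py
python3 f6.py | sed -n '/---/,$p'; python3 d.py 0.4895 .2035 .002 -19.5
```

```text
--- checks
rib upper face centre tri [0.49168478 0.20895335 0.06794973] model [0.49190833 0.20982715 0.067084  ]
26.6 [0.4966 0.2233 0.0432] -109.3 cost 21.2 rib centre [0.4895 0.2031 0.0539]
30 [0.4964 0.2227 0.0438] -109.6 cost 14.4 rib centre [0.4894 0.2031 0.0558]
t 10.9 pos [0.4925 0.2109 0.0819] xang -19.83 open 0.062 F [0.8 0.6 0.2] q [ 0.32  0.47  1.79 -0.    0.88  0.67]
shift mm [-0.4  7.9 79.9] turn deg [ 0.  -0.1 -0.3]
```

Emit:
servo_tool(
  increments=[
    {"x": 0,"y": 6,"z": 20,"ax": 0,"ay": 0,"az": 0,"grip": 0.27},
    {"x": 0,"y": 0,"z": 20,"ax": 0,"ay": 0,"az": 0,"grip": 0.27},
    {"x": 0,"y": 0,"z": 5,"ax": 0,"ay": 0,"az": 0,"grip": 0.27},
  ],
)

```text
t: 11.28
ee_pos: [0.493, 0.2067, 0.0367]
tcp_rot: [-3.093, 0.541, -0.007]
contact_force: [-0.1, -0.0, 0.3]
opening: 0.0621
```

```bash
python3 d.py 0.4895 .2035 .002 -19.5; python3 - <<'E'
from h import *
for n,(a,b,c,d) in dict(top=(170,270,270,390),side=(140,270,250,380)).items():
    im=ctrl.camera(n); im=np.clip(im.astype(float)*1.5,0,255).astype(np.uint8)
    cv2.imwrite(f"pics/{n}10.png",cv2.resize(im[a:b,c:d],None,fx=4.5,fy=4.5,interpolation=cv2.INTER_CUBIC))
E
```

```text
t 11.28 pos [0.493  0.2067 0.0367] xang -19.83 open 0.0621 F [-0.1 -0.   0.3] q [ 0.31  0.54  1.82 -0.    0.78  0.66]
shift mm [-2.4  4.2 34.7] turn deg [-0.1 -0.2 -0.3]
```

View pics/side10.png

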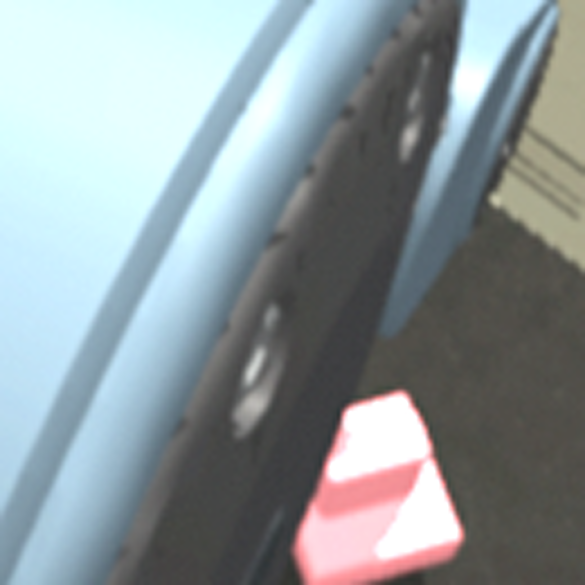

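View pics/top10.png

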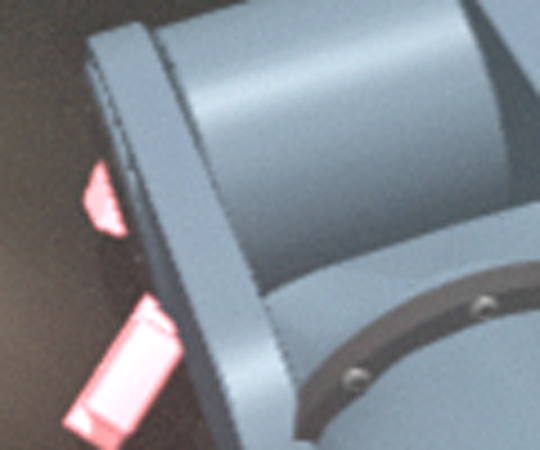

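Emit:
servo_tool(
  increments=[
    {"x": -2.4,"y": 3,"z": 12,"ax": 0,"ay": 0,"az": 0,"grip": 0.27},
    {"x": 0,"y": 0,"z": 10,"ax": 0,"ay": 0,"az": 0,"grip": 0.27},
    {"x": 0,"y": 0,"z": 6,"ax": 0,"ay": 0,"az": 0,"grip": 0.27},
  ],
)

```text
t: 11.75
ee_pos: [0.4908, 0.2052, 0.0088]
tcp_rot: [-3.092, 0.54, -0.011]
contact_force: [-0.1, 0.5, -0.6]
opening: 0.0619
```

```bash
python3 d.py 0.4895 .2035 -.002 -19.5
```

```text
t 11.75 pos [0.4908 0.2052 0.0088] xang -19.81 open 0.0619 F [-0.1  0.5 -0.6] q [ 0.31  0.58  1.83 -0.    0.72  0.66]
shift mm [-0.7  2.1 10.8] turn deg [-0.2 -0.4 -0.3]
```

Emit:
servo_tool(
  increments=[
    {"x": -0.7,"y": 1,"z": 7,"ax": 0,"ay": 0,"az": 0,"grip": 0.27},
    {"x": 0,"y": 0,"z": 2,"ax": 0,"ay": 0,"az": 0,"grip": 0.27},
    {"x": 0,"y": 0,"z": 0,"ax": 0,"ay": 0,"az": 0,"grip": 1},
    {"x": 0,"y": 0,"z": 0,"ax": 0,"ay": 0,"az": 0,"grip": 1},
    {"x": 0,"y": 0,"z": 0,"ax": 0,"ay": 0,"az": 0,"grip": 1},
    {"x": 0,"y": 0,"z": 0,"ax": 0,"ay": 0,"az": 0,"grip": 1},
  ],
  grip_force=60,
)

```text
t: 12.5
ee_pos: [0.49, 0.2045, -0.0007]
tcp_rot: [-3.092, 0.54, -0.011]
contact_force: [0.6, -0.5, -2.2]
opening: 0.047
```

```bash
python3 d.py 0.4895 .2035 -.002 -19.5
```

```text
t 12.5 pos [ 0.49    0.2045 -0.0007] xang -19.81 open 0.047 F [ 0.6 -0.5 -2.2] q [ 0.31  0.6   1.84 -0.    0.7   0.65]
shift mm [-0.1  1.1  1.3] turn deg [-0.2 -0.4 -0.3]
```

Emit:
servo_tool(
  increments=[
    {"x": 0,"y": 0,"z": -15,"ax": 0,"ay": 0,"az": 0,"grip": 1},
    {"x": 0,"y": 0,"z": -30,"ax": 0,"ay": 0,"az": 0,"grip": 1},
    {"x": 0,"y": 0,"z": -30,"ax": 0,"ay": 0,"az": 0,"grip": 1},
    {"x": 0,"y": -10,"z": -20,"ax": 0,"ay": 0,"az": 0,"grip": 1},
    {"x": 0,"y": -10,"z": 0,"ax": -8,"ay": 0,"az": 0,"grip": 1},
  ],
)

```text
t: 13.12
ee_pos: [0.4964, 0.2219, 0.1023]
tcp_rot: [2.96, -0.523, -0.023]
contact_force: [-0.2, -0.5, -1.2]
opening: 0.0477
```

```bash
python3 d.py 0.4895 .2035 -.002 -19.5; python3 - <<'E'
from h import *
for n,(a,b,c,d) in dict(side=(140,270,250,380)).items():
    im=ctrl.camera(n); im=np.clip(im.astype(float)*1.5,0,255).astype(np.uint8)
    cv2.imwrite(f"pics/{n}11.png",cv2.resize(im[a:b,c:d],None,fx=4.5,fy=4.5,interpolation=cv2.INTER_CUBIC))
E
```

```text
t 13.12 pos [0.4964 0.2219 0.1023] xang -20.01 open 0.0477 F [-0.2 -0.5 -1.2] q [ 0.39  0.5   1.68 -0.12  1.05  0.81]
shift mm [ -1.1   5.2 106. ] turn deg [ 7.8 -0.5 -0.5]
```

View pics/side11.png

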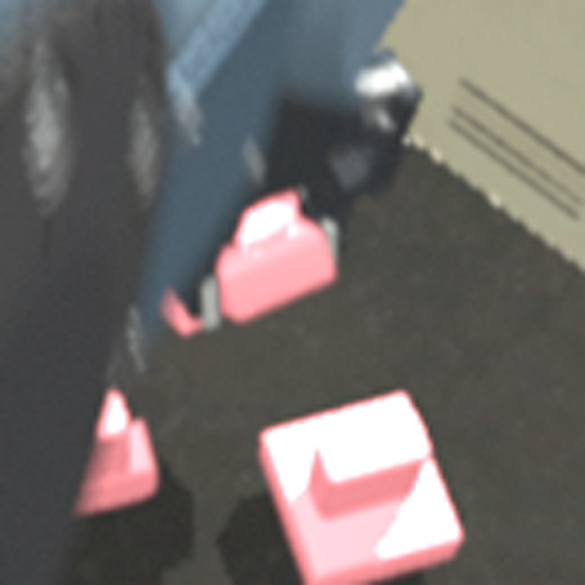

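Emit:
servo_tool(
  increments=[
    {"x": 0,"y": 0,"z": -6,"ax": -9,"ay": 0,"az": 0,"grip": 1},
    {"x": 0,"y": 0,"z": -6,"ax": -9,"ay": 0,"az": 0,"grip": 1},
    {"x": 0,"y": 0,"z": 0,"ax": -9,"ay": 0,"az": 0,"grip": 1},
    {"x": 0,"y": 0,"z": 0,"ax": -9,"ay": 0,"az": 0,"grip": 1},
    {"x": 0,"y": 0,"z": 0,"ax": 0,"ay": 0,"az": 0,"grip": 1},
  ],
)

```text
t: 13.8
ee_pos: [0.4987, 0.2286, 0.1189]
tcp_rot: [2.324, -0.416, -0.151]
contact_force: [-0.2, -0.2, -0.2]
opening: 0.0472
```

```bash
python3 d.py 0.4895 .2035 -.002 -19.5; python3 - <<'E'
from h import *
for n,(a,b,c,d) in dict(side=(120,270,250,380),top=(130,270,230,390)).items():
    im=ctrl.camera(n); im=np.clip(im.astype(float)*1.3,0,255).astype(np.uint8)
    cv2.imwrite(f"pics/{n}12.png",cv2.resize(im[a:b,c:d],None,fx=4,fy=4,interpolation=cv2.INTER_CUBIC))
E
```

```text
t 13.8 pos [0.4987 0.2286 0.1189] xang -19.94 open 0.0472 F [-0.2 -0.2 -0.2] q [ 0.58  0.82  1.29 -0.45  1.69  1.04]
shift mm [ -2.  -66.6 104.4] turn deg [45.  -0.7 -0.8]
```

View pics/side12.png

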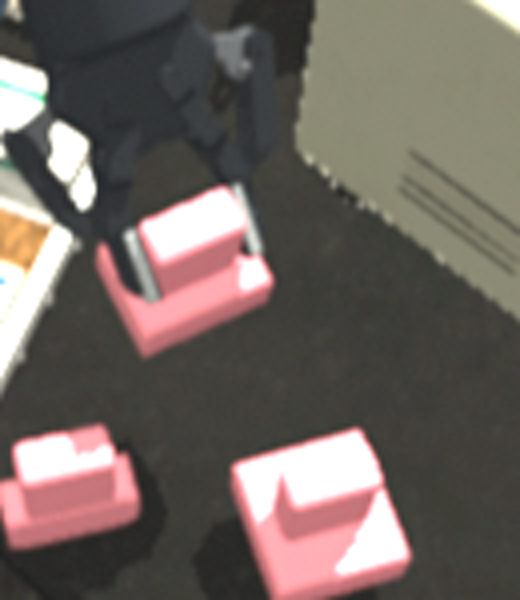

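View pics/top12.png

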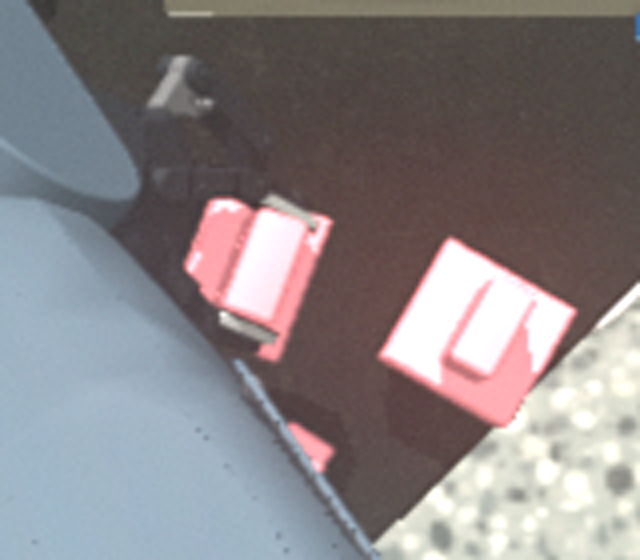

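```bash
cat > f12.py <<'E'
from fit import *
T=[((12,-24,48),262,208),((-12,-24,48),308,222),((-12,24,48),268,323),((12,24,48),222,308),((-27,-35,0),330,215),((-27,35,0),277,360)]
S=[((12,24,48),140,225),((12,-24,48),226,188),((-12,-24,48),247,232),((-12,24,48),157,270),((-27,-35,0),270,280),((-27,35,0),142,338),((27,35,0),97,242)]
C=[("top",m,130+(v+.5)/4-.5,230+(u+.5)/4-.5) for m,u,v in T]+[("side",m,120+(v+.5)/4-.5,250+(u+.5)/4-.5) for m,u,v in S]
x=np.array([.34,.94,0]);z=np.array([0,0,1.]);y=np.cross(z,x)
R0=np.c_[x,y,z]
p,e=fit(C,np.r_[.5,.26,.1,Ro.from_matrix(R0).as_rotvec()])
R=Ro.from_rotvec(p[3:]).as_matrix()
print(p[:3].round(4)); print(R.round(3)); print(e.reshape(-1,2).round(1).tolist())
print("z tilt about y",np.degrees(np.arctan2(-R[:2,2]@[.34,.94],R[2,2])),"xyaw",np.degrees(np.arctan2(R[1,0],R[0,0])))
s=ctrl.observe();M=Ro.from_rotvec(s["tcp_rot"]).as_matrix();print(M.round(3),s["ee_pos"])
g=p[:3]+R[:,2]*.024; print("rib centre",g.round(4),"in tool",(M.T@(g-s["ee_pos"])*1e3).round(1),"brick z in tool",(M.T@R[:,2]).round(3),"angle brickz vs -toolz",np.degrees(np.arccos(-(M.T@R[:,2])[2])))
E
python3 f12.py
```

```text
[0.5148 0.2712 0.1345]
[[ 0.347 -0.933 -0.093]
 [ 0.921  0.358 -0.153]
 [ 0.176 -0.032  0.984]]
[[-1.2, -0.3], [0.5, 0.9], [0.9, 0.9], [-0.4, -0.4], [0.7, -0.5], [-0.4, -0.9], [0.3, -1.3], [-0.4, 0.0], [-0.6, 0.5], [0.0, 0.1], [0.3, 0.2], [0.0, 0.5], [0.5, -0.1]]
z tilt about y 10.123364390521477 xyaw 69.36823711626103
[[ 0.939 -0.255 -0.229]
 [-0.342 -0.663 -0.666]
 [ 0.018  0.704 -0.71 ]] [0.49942604 0.22796368 0.12074247]
rib centre [0.5126 0.2676 0.1581] in tool [ -0.5  -3.3 -55.9] brick z in tool [-0.017  0.818 -0.575] angle brickz vs -toolz 54.8756302178203
```

Emit:
servo_tool(
  increments=[
    {"x": 0,"y": 0,"z": 0,"ax": -10,"ay": 0,"az": 0,"grip": 1},
    {"x": 0,"y": -16,"z": 11,"ax": 0,"ay": 0,"az": 0,"grip": 1},
    {"x": 0,"y": -20,"z": 14,"ax": 0,"ay": 0,"az": 0,"grip": 1},
    {"x": 0,"y": -14,"z": 10,"ax": 0,"ay": 0,"az": 0,"grip": 1},
    {"x": 0,"y": 0,"z": 0,"ax": 0,"ay": 0,"az": 0,"grip": 1},
  ],
)

```text
t: 14.52
ee_pos: [0.5025, 0.2263, 0.06]
tcp_rot: [2.171, -0.4, -0.175]
contact_force: [-0.3, 0.1, -0.2]
opening: 0.0473
```

```bash
python3 d.py 0.4895 .2035 -.002 -19.5; python3 - <<'E'
from h import *
for n,(a,b,c,d) in dict(side=(120,270,250,380),top=(130,270,230,390)).items():
    im=ctrl.camera(n); im=np.clip(im.astype(float)*1.3,0,255).astype(np.uint8)
    cv2.imwrite(f"pics/{n}13.png",cv2.resize(im[a:b,c:d],None,fx=4,fy=4,interpolation=cv2.INTER_CUBIC))
E
```

```text
t 14.53 pos [0.5025 0.2263 0.06  ] xang -20.28 open 0.0473 F [-0.3  0.1 -0.2] q [ 0.6   0.99  1.2  -0.51  1.76  1.09]
shift mm [ -5.6 -34.7  57.5] turn deg [53.8 -0.7 -1.3]
```

View pics/side13.png

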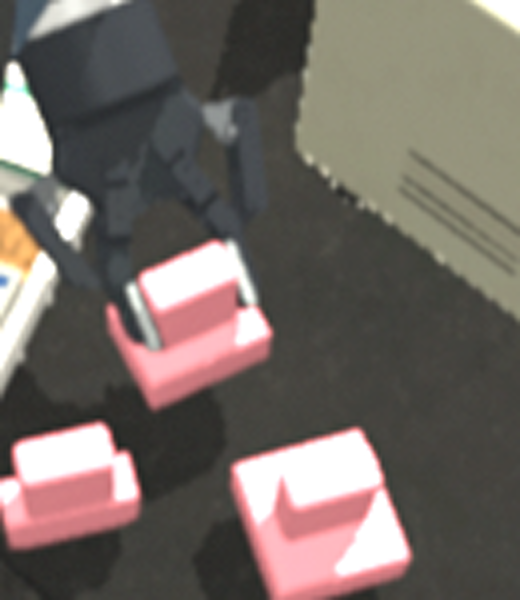

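View pics/top13.png

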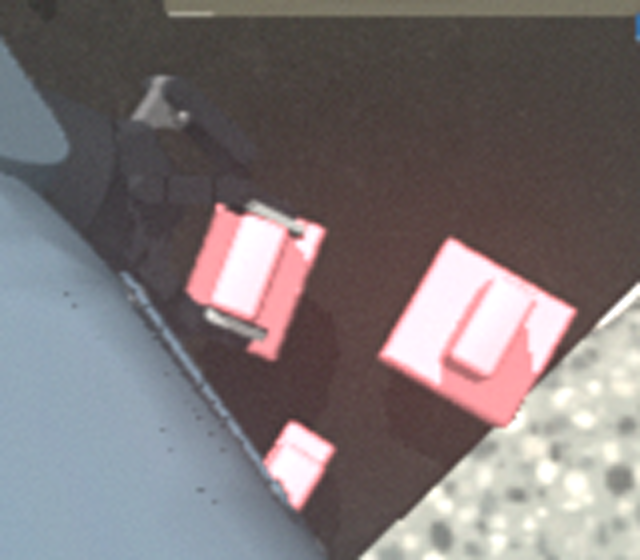

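```bash
sed -e 's/^T=.*/T=[((12,-24,48),240,210),((-12,-24,48),283,222),((-12,24,48),255,320),((12,24,48),212,308),((-27,-35,0),325,230),((-27,35,0),277,360),((27,-35,0),220,203),((27,35,0),188,292)]/' -e 's/^S=.*/S=[((12,24,48),140,280),((12,-24,48),222,242),((-12,-24,48),240,278),((-12,24,48),155,317),((-27,-35,0),270,330),((-27,35,0),150,385),((27,35,0),108,310)]/' f12.py > f13.py; python3 f13.py
```

```text
[0.5179 0.2691 0.0686]
[[ 0.329 -0.944 -0.006]
 [ 0.944  0.328  0.024]
 [-0.021 -0.014  1.   ]]
[[-0.3, 0.5], [0.8, 1.7], [0.2, 0.3], [-1.0, -1.0], [-0.8, -0.3], [-0.4, 0.1], [-2.9, 0.6], [7.6, -3.1], [-0.2, -1.3], [-0.3, -1.0], [-0.4, 0.2], [-0.3, 0.5], [1.2, -0.2], [1.5, 0.7], [0.2, -0.6]]
z tilt about y -1.1972402080091455 xyaw 70.80670836301465
[[ 0.938 -0.222 -0.267]
 [-0.346 -0.548 -0.761]
 [ 0.022  0.806 -0.591]] [0.50312354 0.22679932 0.06144516]
rib centre [0.5177 0.2696 0.0926] in tool [ -0.4  -1.6 -54.9] brick z in tool [ 0.008  0.794 -0.608] angle brickz vs -toolz 52.570933544420825
```

Emit:
servo_tool(
  increments=[
    {"x": 0,"y": -8,"z": 6,"ax": 0,"ay": 0,"az": 0,"grip": 1},
    {"x": 0,"y": -4,"z": 3,"ax": 0,"ay": 0,"az": 0,"grip": 1},
    {"x": 0,"y": -2,"z": 1.5,"ax": 0,"ay": 0,"az": 0,"grip": 1},
  ],
)

```text
t: 15.0
ee_pos: [0.504, 0.227, 0.0441]
tcp_rot: [2.174, -0.402, -0.171]
contact_force: [0.0, -0.8, 0.0]
opening: 0.0474
```

Emit:
servo_tool(
  increments=[
    {"x": 0,"y": -2,"z": 1.5,"ax": 0,"ay": 0,"az": 0,"grip": 1},
    {"x": 0,"y": -2,"z": 1.5,"ax": 0,"ay": 0,"az": 0,"grip": 1},
  ],
)

```text
t: 15.25
ee_pos: [0.5042, 0.2269, 0.0388]
tcp_rot: [2.174, -0.402, -0.17]
contact_force: [-0.7, -0.3, -0.5]
opening: 0.0476
```

Emit:
servo_tool(
  increments=[
    {"x": 0,"y": -2,"z": 1.5,"ax": 0,"ay": 0,"az": 0,"grip": 1},
    {"x": 0,"y": -1,"z": 0.7,"ax": 0,"ay": 0,"az": 0,"grip": 1},
  ],
)

```text
t: 15.5
ee_pos: [0.5043, 0.227, 0.0387]
tcp_rot: [2.171, -0.403, -0.171]
contact_force: [-2.5, 0.7, 6.6]
opening: 0.0472
```

Emit:
servo_tool(
  increments=[
    {"x": 0,"y": 0,"z": 0,"ax": 0,"ay": 0,"az": 0,"grip": 0.2},
    {"x": 0,"y": 0,"z": 0,"ax": 0,"ay": 0,"az": 0,"grip": 0.2},
    {"x": 0,"y": 0,"z": -2,"ax": 0,"ay": 0,"az": 0,"grip": 0.2},
    {"x": 0,"y": 2,"z": -30,"ax": 0,"ay": 0,"az": 0,"grip": 0.2},
    {"x": 0,"y": 15,"z": -40,"ax": 0,"ay": 0,"az": 0,"grip": 0.3},
    {"x": 0,"y": 20,"z": -40,"ax": 5,"ay": 0,"az": 0,"grip": 0.45},
  ],
)

```text
t: 16.25
ee_pos: [0.5249, 0.2924, 0.1328]
tcp_rot: [2.252, -0.414, -0.163]
contact_force: [0.1, 0.4, -0.1]
opening: 0.0469
```

```bash
python3 d.py 0.518 .27 .07 -19.5; python3 - <<'E'
from h import *
for n,(a,b,c,d) in dict(side=(120,270,250,380),top=(130,270,230,390)).items():
    im=ctrl.camera(n); im=np.clip(im.astype(float)*1.3,0,255).astype(np.uint8)
    cv2.imwrite(f"pics/{n}14.png",cv2.resize(im[a:b,c:d],None,fx=4,fy=4,interpolation=cv2.INTER_CUBIC))
E
```

```text
t 16.25 pos [0.5249 0.2924 0.1328] xang -20.33 open 0.0469 F [ 0.1  0.4 -0.1] q [ 0.64  0.96  1.02 -0.46  1.9   1.03]
shift mm [  0.1 -32.2  58.9] turn deg [49.1 -0.7 -1.3]
```

View pics/side14.png

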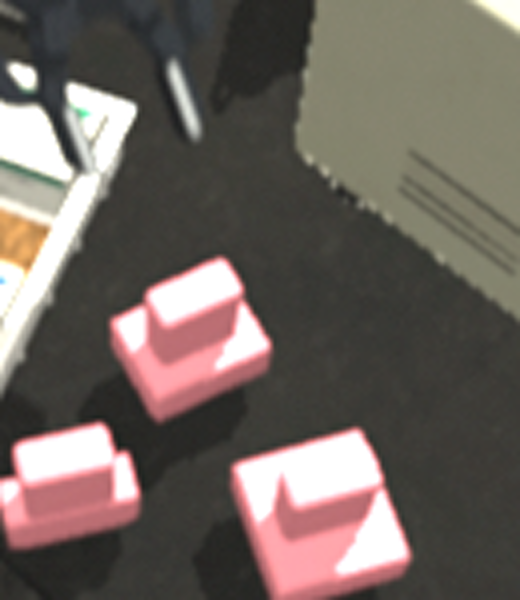

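View pics/top14.png

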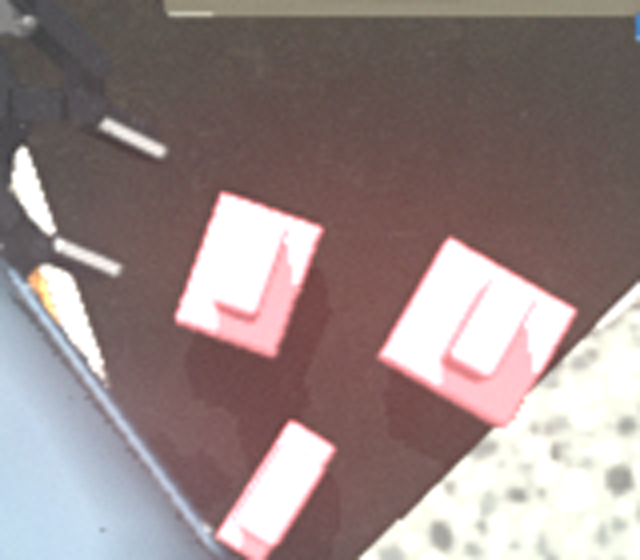

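```bash
cat > f14.py <<'E'
from m import rep,np,atz
def c4(n,pts,z,o): return np.array([atz(n,o[1]+(r+.5)/4-.5,o[0]+(cc+.5)/4-.5,z) for cc,r in pts])
rep("body top",c4("top",[(220,193),(322,230),(273,356),(176,320)],.048,(230,130)))
rep("rib side",c4("side",[(147,298),(222,258),(243,292),(158,326)],.096,(250,120)))
rep("body side",c4("side",[(112,325),(222,258),(270,347),(157,400)],.048,(250,120)))
E
python3 f14.py | tail -3
```

```text
body top [0.52   0.2697 0.048 ] [(np.float64(55.7), np.float64(-109.8)), (np.float64(69.5), np.float64(159.0)), (np.float64(52.9), np.float64(70.0)), (np.float64(69.3), np.float64(-18.6))]
rib side [0.5215 0.2695 0.096 ] [(np.float64(46.1), np.float64(-15.6)), (np.float64(22.8), np.float64(-109.7)), (np.float64(48.6), np.float64(157.5)), (np.float64(17.3), np.float64(62.1))]
body side [0.5236 0.2707 0.048 ] [(np.float64(74.5), np.float64(-12.2)), (np.float64(60.9), np.float64(-112.9)), (np.float64(69.4), np.float64(160.5)), (np.float64(51.3), np.float64(71.5))]
```

Emit:
servo_tool(
  increments=[
    {"x": 0,"y": 0,"z": 0,"ax": 10,"ay": 0,"az": 0,"grip": 0.27},
    {"x": 0,"y": 0,"z": 0,"ax": 10,"ay": 0,"az": 0,"grip": 0.27},
    {"x": 0,"y": 0,"z": 0,"ax": 10,"ay": 0,"az": 0,"grip": 0.27},
    {"x": 0,"y": 0,"z": 0,"ax": 10,"ay": 0,"az": 0,"grip": 0.27},
    {"x": 0,"y": 15,"z": 10,"ax": 6,"ay": 0,"az": 0,"grip": 0.27},
    {"x": 0,"y": 0,"z": 0,"ax": 0,"ay": 0,"az": 0,"grip": 0.27},
  ],
)

```text
t: 17.1
ee_pos: [0.5216, 0.2787, 0.1294]
tcp_rot: [3.067, -0.553, 0.04]
contact_force: [0.8, -0.1, 0.9]
opening: 0.0623
```

```bash
python3 d.py 0.518 .266 .020 -19.5
```

```text
t 17.1 pos [0.5216 0.2787 0.1294] xang -20.44 open 0.0623 F [ 0.8 -0.1  0.9] q [ 0.43  0.49  1.61 -0.04  1.03  0.81]
shift mm [ -2.1  10.9 109.6] turn deg [ 1.2 -1.7 -1. ]
```

Emit:
servo_tool(
  increments=[
    {"x": -1,"y": 6,"z": 30,"ax": 1.2,"ay": -1.7,"az": -0.8,"grip": 0.27},
    {"x": 0,"y": 0,"z": 30,"ax": 0,"ay": 0,"az": 0,"grip": 0.27},
    {"x": 0,"y": 0,"z": 15,"ax": 0,"ay": 0,"az": 0,"grip": 0.27},
    {"x": 0,"y": 0,"z": 0,"ax": 0,"ay": 0,"az": 0,"grip": 0.27},
  ],
)

```text
t: 17.6
ee_pos: [0.5208, 0.2742, 0.0534]
tcp_rot: [3.095, -0.534, 0.0]
contact_force: [-0.7, 0.3, 0.7]
opening: 0.0621
```

```bash
python3 d.py 0.5205 .2697 .015 -19.6
```

```text
t 17.6 pos [0.5208 0.2742 0.0534] xang -19.56 open 0.0621 F [-0.7  0.3  0.7] q [ 0.41  0.59  1.66 -0.    0.89  0.75]
shift mm [ 1.2  4.3 38.4] turn deg [ 0. -0.  0.]
```

Emit:
servo_tool(
  increments=[
    {"x": 1,"y": 4,"z": 14,"ax": 0,"ay": 0,"az": 0,"grip": 0.27},
    {"x": 0,"y": 0,"z": 14,"ax": 0,"ay": 0,"az": 0,"grip": 0.27},
    {"x": 0,"y": 0,"z": 8,"ax": 0,"ay": 0,"az": 0,"grip": 0.27},
    {"x": 0,"y": 0,"z": 1,"ax": 0,"ay": 0,"az": 0,"grip": 0.27},
  ],
)

```text
t: 18.1
ee_pos: [0.5214, 0.2707, 0.0155]
tcp_rot: [-3.096, 0.533, -0.003]
contact_force: [0.0, 0.4, 0.7]
opening: 0.0626
```

```bash
python3 d.py 0.5205 .2697 .015 -19.6
```

```text
t 18.1 pos [0.5214 0.2707 0.0155] xang -19.52 open 0.0626 F [0.  0.4 0.7] q [ 0.4   0.65  1.68 -0.    0.81  0.74]
shift mm [-0.5  1.2  0.5] turn deg [-0.  -0.1  0.1]
```

Now grip and lift.

Emit:
servo_tool(
  increments=[
    {"x": 0,"y": 1,"z": 0,"ax": 0,"ay": 0,"az": 0,"grip": 1},
    {"x": 0,"y": 0,"z": 0,"ax": 0,"ay": 0,"az": 0,"grip": 1},
    {"x": 0,"y": 0,"z": 0,"ax": 0,"ay": 0,"az": 0,"grip": 1},
    {"x": 0,"y": 0,"z": 0,"ax": 0,"ay": 0,"az": 0,"grip": 1},
    {"x": 0,"y": 0,"z": -20,"ax": 0,"ay": 0,"az": 0,"grip": 1},
    {"x": 0,"y": 0,"z": -35,"ax": 0,"ay": 0,"az": 0,"grip": 1},
    {"x": 0,"y": 0,"z": -35,"ax": 0,"ay": 0,"az": 0,"grip": 1},
    {"x": 0,"y": 0,"z": 0,"ax": 0,"ay": 0,"az": 0,"grip": 1},
  ],
  grip_force=60,
)

```text
t: 19.1
ee_pos: [0.5217, 0.2701, 0.1133]
tcp_rot: [-3.094, 0.532, -0.008]
contact_force: [-0.2, -0.6, -0.7]
opening: 0.0476
```

```bash
python3 d.py 0.502 .406 .12 -70
```

```text
t 19.1 pos [0.5217 0.2701 0.1133] xang -19.51 open 0.0476 F [-0.2 -0.6 -0.7] q [ 0.4   0.51  1.63 -0.    1.    0.74]
shift mm [ -63.9 -121.5   -6.7] turn deg [-0.3 -0.2 50.5]
```

Emit:
servo_tool(
  increments=[
    {"x": -16,"y": -30,"z": -5,"ax": 0,"ay": 0,"az": 0,"grip": 1},
    {"x": -16,"y": -30,"z": 0,"ax": 0,"ay": 0,"az": 0,"grip": 1},
    {"x": -16,"y": -30,"z": 0,"ax": 0,"ay": 0,"az": 8,"grip": 1},
    {"x": -18,"y": -18,"z": 0,"ax": 0,"ay": 0,"az": 10,"grip": 1},
    {"x": 0,"y": 0,"z": 0,"ax": 0,"ay": 0,"az": 10,"grip": 1},
    {"x": 0,"y": 0,"z": 0,"ax": 0,"ay": 0,"az": 10,"grip": 1},
    {"x": 0,"y": 0,"z": 0,"ax": 0,"ay": 0,"az": 8,"grip": 1},
    {"x": 0,"y": 0,"z": 0,"ax": 0,"ay": 0,"az": 0,"grip": 1},
  ],
)

```text
t: 20.1
ee_pos: [0.4961, 0.3982, 0.1183]
tcp_rot: [-2.62, 1.732, -0.004]
contact_force: [0.4, -0.1, -0.8]
opening: 0.0473
```

```bash
python3 d.py 0.502 .406 .11 -69.7
```

```text
t 20.1 pos [0.4961 0.3982 0.1183] xang -66.92 open 0.0473 F [ 0.4 -0.1 -0.8] q [ 0.6   0.58  1.48 -0.    1.07  1.77]
shift mm [-4.9 -8.5  8.3] turn deg [-0.1 -0.1  2.8]
```

Emit:
servo_tool(
  increments=[
    {"x": -4.5,"y": -8,"z": 0,"ax": 0,"ay": 0,"az": 2.8,"grip": 1},
    {"x": 0,"y": 0,"z": 10,"ax": 0,"ay": 0,"az": 0,"grip": 1},
    {"x": 0,"y": 0,"z": 0,"ax": 0,"ay": 0,"az": 0,"grip": 1},
  ],
)

```text
t: 20.48
ee_pos: [0.501, 0.4048, 0.107]
tcp_rot: [2.585, -1.784, 0.003]
contact_force: [-0.4, 0.1, -0.8]
opening: 0.0474
```

```bash
python3 d.py 0.502 .406 .11 -69.7;  python3 - <<'E'
from h import *
for n,(a,b,c,d) in dict(side=(110,250,200,340),top=(120,270,170,330)).items():
    im=ctrl.camera(n); im=np.clip(im.astype(float)*1.2,0,255).astype(np.uint8)
    cv2.imwrite(f"pics/{n}15.png",cv2.resize(im[a:b,c:d],None,fx=4,fy=4,interpolation=cv2.INTER_CUBIC))
E
```

```text
t 20.48 pos [0.501  0.4048 0.107 ] xang -69.23 open 0.0474 F [-0.4  0.1 -0.8] q [ 0.61  0.61  1.47 -0.    1.06  1.82]
shift mm [-0.8 -1.3 -3. ] turn deg [-0.  -0.1  0.5]
```

View pics/side15.png

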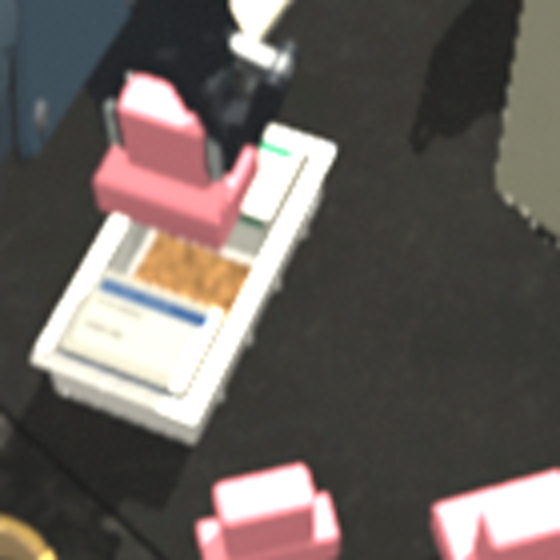

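View pics/top15.png

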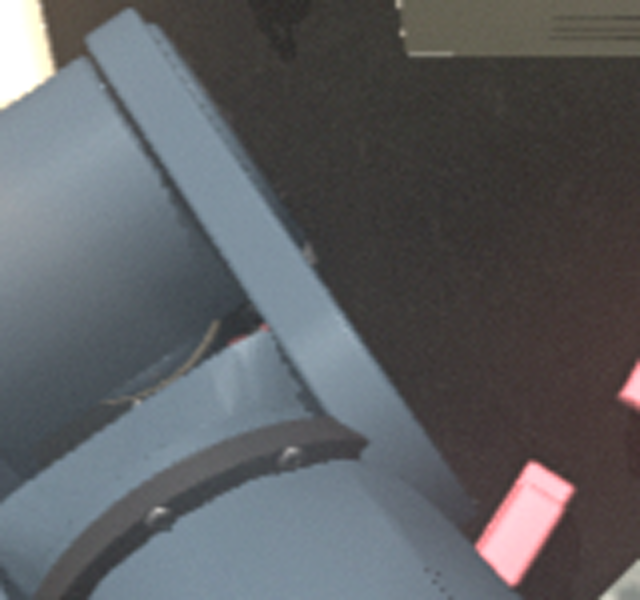

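```bash
cat > ov.py <<'E'
from h import *
def wire(cx,cy,cz,yaw):
    a=np.radians(yaw); R=np.array([[np.cos(a),-np.sin(a),0],[np.sin(a),np.cos(a),0],[0,0,1]])
    L=[]
    def rect(hx,hy,z): return [np.array([s*hx,t*hy,z]) for s,t in((-1,-1),(1,-1),(1,1),(-1,1))]
    rs=[rect(12,24,48),rect(12,24,0),rect(27,35,0),rect(27,35,-28),rect(17,25,-48)]
    for r in rs: L+=[(r[i],r[(i+1)%4]) for i in range(4)]
    for p,q in((0,1),(2,3),(3,4)): L+=[(rs[p][i],rs[q][i]) for i in range(4)]
    return [tuple(R@(v/1e3)+[cx,cy,cz] for v in l) for l in L]
def tray(cx,cy,yaw,hx,hy,z):
    a=np.radians(yaw); R=np.array([[np.cos(a),-np.sin(a),0],[np.sin(a),np.cos(a),0],[0,0,1]])
    r=[R@(np.array([s*hx,t*hy,0])/1e3)+[cx,cy,z] for s,t in((-1,-1),(1,-1),(1,1),(-1,1))]
    return [(r[i],r[(i+1)%4]) for i in range(4)]
def draw(img,n,L,col,off,sc):
    for p,q in L:
        P=[]
        for v in(p,q):
            r,c=proj(n,v); P.append((int((c-off[0]+.5)*sc-.5),int((r-off[1]+.5)*sc-.5)))
        cv2.line(img,P[0],P[1],col,1,cv2.LINE_AA)
E
python3 - <<'E'
from ov import *
im=cv2.imread("pics/side15.png")
draw(im,"side",wire(.501,.4048,.1395,20.6),(0,255,255),(200,110),4)
draw(im,"side",tray(.502,.406,20.3,88,40,.045),(0,0,255),(200,110),4)
draw(im,"side",tray(.502,.406,20.3,25,35,.007),(255,0,255),(200,110),4)
cv2.imwrite("pics/side15o.png",im)
im=cv2.imread("pics/top0.png")[120:270,170:330]; im=cv2.resize(im,None,fx=4,fy=4,interpolation=cv2.INTER_CUBIC)
draw(im,"top",tray(.502,.406,20.3,88,40,.045),(0,0,255),(170,120),4)
draw(im,"top",tray(.502,.406,20.3,25,35,.007),(255,0,255),(170,120),4)
cv2.imwrite("pics/top0o.png",im)
E
```

```text
(no output)
```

View pics/side15o.png

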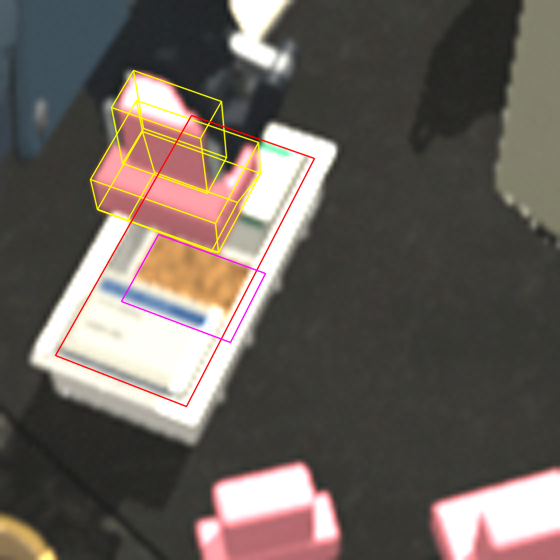

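View pics/top0o.png

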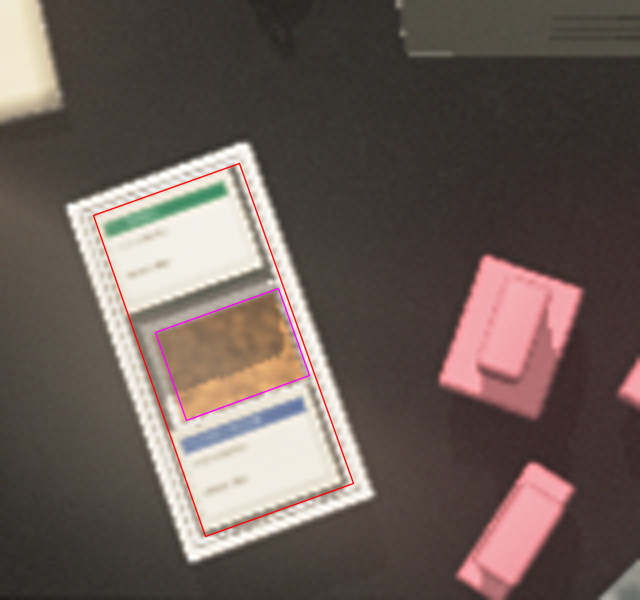

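```bash
python3 - <<'E'
from m import c,np
u=np.array([np.cos(np.radians(20.3)),np.sin(np.radians(20.3))]); o=np.array([.502,.406])
for nm,n,P,z in (("green edge","top",[(168,272),(303,225)],.055),("blue edge","top",[(215,392),(347,350)],.05),("green edge","side",[(233,183),(348,222)],.055),("blue edge","side",[(183,272),(303,308)],.05)):
    print(nm,n,[((p[:2]-o)@u*1e3).round(1) for p in c(n,P,z)])
E
python3 d.py 0.502 .406 .05 -69.7
```

```text
tray top [0.5004 0.4063 0.045 ] [(np.float64(99.9), np.float64(-70.1)), (np.float64(193.0), np.float64(-160.2)), (np.float64(97.2), np.float64(110.9)), (np.float64(194.6), np.float64(20.6))]
tray side [0.5036 0.4061 0.045 ] [(np.float64(99.9), np.float64(-70.8)), (np.float64(198.0), np.float64(-158.7)), (np.float64(102.8), np.float64(108.1)), (np.float64(195.8), np.float64(20.5))]
brick top [0.5081 0.257  0.048 ] [(np.float64(52.5), np.float64(-108.6)), (np.float64(70.6), np.float64(161.1)), (np.float64(52.2), np.float64(71.6)), (np.float64(70.8), np.float64(-18.7))]
rib top [0.5086 0.2568 0.096 ] [(np.float64(19.5), np.float64(-95.4)), (np.float64(51.6), np.float64(163.8)), (np.float64(21.3), np.float64(71.9)), (np.float64(47.3), np.float64(-18.8))]
rib side [0.5093 0.256  0.096 ] [(np.float64(49.0), np.float64(-15.1)), (np.float64(22.2), np.float64(-110.7)), (np.float64(49.0), np.float64(158.2)), (np.float64(16.5), np.float64(68.6))]
green top [0.554  0.4267 0.055 ] [(np.float64(76.0), np.float64(-66.4)), (np.float64(51.7), np.float64(-161.2)), (np.float64(72.7), np.float64(109.7))
[... 244 characters left out ...]
79298 0.25832378 0.0304699 ] [0.5095102  0.25854703 0.048     ] [0.50376635 0.25336534 0.048     ]
pp gap [0.49635022 0.39281856 0.04619861] [0.49710744 0.3996894  0.007     ] [0.5132767  0.40937244 0.007     ]
[[ 0.354 -0.935  0.003]
 [-0.935 -0.354 -0.001]
 [ 0.002 -0.002 -1.   ]] [0.501549   0.40522616 0.10805942]
green edge top [np.float64(31.8), np.float64(31.0)]
blue edge top [np.float64(-33.7), np.float64(-36.4)]
green edge side [np.float64(29.3), np.float64(30.9)]
blue edge side [np.float64(-32.8), np.float64(-27.6)]
t 20.57 pos [0.5015 0.4052 0.1081] xang -69.29 open 0.0478 F [ 0.2  0.2 -0.4] q [ 0.61  0.61  1.47 -0.    1.06  1.82]
shift mm [-0.7 -0.6 58.1] turn deg [-0.1 -0.1  0.4]
```

Emit:
servo_tool(
  increments=[
    {"x": -0.7,"y": -0.6,"z": 15,"ax": 0,"ay": 0,"az": 0.4,"grip": 1},
    {"x": 0,"y": 0,"z": 15,"ax": 0,"ay": 0,"az": 0,"grip": 1},
    {"x": 0,"y": 0,"z": 8,"ax": 0,"ay": 0,"az": 0,"grip": 1},
    {"x": 0,"y": 0,"z": 0,"ax": 0,"ay": 0,"az": 0,"grip": 1},
  ],
)

```text
t: 21.08
ee_pos: [0.5015, 0.4056, 0.0667]
tcp_rot: [2.579, -1.794, 0.004]
contact_force: [0.5, -0.5, -1.4]
opening: 0.0472
```

```bash
python3 d.py 0.502 .406 .0225 -69.7; python3 - <<'E'
from ov import *
im=ctrl.camera("side")[110:250,200:340]; im=np.clip(im.astype(float)*1.2,0,255).astype(np.uint8)
im=cv2.resize(im,None,fx=4,fy=4,interpolation=cv2.INTER_CUBIC)
cv2.imwrite("pics/side16.png",im)
E
```

```text
t 21.07 pos [0.5015 0.4056 0.0667] xang -69.64 open 0.0472 F [ 0.5 -0.5 -1.4] q [ 0.61  0.66  1.49 -0.    0.99  1.83]
shift mm [-0.3 -0.6 44.2] turn deg [-0.1 -0.1  0.1]
```

View pics/side16.png

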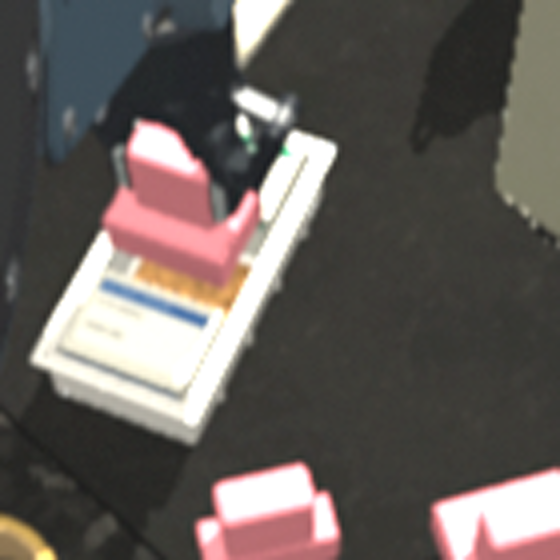

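Emit:
servo_tool(
  increments=[
    {"x": 0,"y": 0,"z": 10,"ax": 0,"ay": 0,"az": 0,"grip": 1},
    {"x": 0,"y": 0,"z": 10,"ax": 0,"ay": 0,"az": 0,"grip": 1},
    {"x": 0,"y": 0,"z": 5,"ax": 0,"ay": 0,"az": 0,"grip": 1},
  ],
)

```text
t: 21.5
ee_pos: [0.5022, 0.406, 0.0414]
tcp_rot: [-2.578, 1.793, -0.005]
contact_force: [-0.2, -0.7, -1.1]
opening: 0.0478
```

Emit:
servo_tool(
  increments=[
    {"x": 0,"y": 0,"z": 6,"ax": 0,"ay": 0,"az": 0,"grip": 1},
    {"x": 0,"y": 0,"z": 5,"ax": 0,"ay": 0,"az": 0,"grip": 1},
    {"x": 0,"y": 0,"z": 3,"ax": 0,"ay": 0,"az": 0,"grip": 1},
  ],
)

```text
t: 21.88
ee_pos: [0.5022, 0.406, 0.0262]
tcp_rot: [-2.578, 1.793, -0.005]
contact_force: [-0.5, -0.3, -0.5]
opening: 0.0475
```

```bash
python3 d.py 0.502 .406 .0225 -69.7; python3 - <<'E'
from ov import *
im=ctrl.camera("side")[110:250,200:340]; im=np.clip(im.astype(float)*1.2,0,255).astype(np.uint8)
im=cv2.resize(im,None,fx=4,fy=4,interpolation=cv2.INTER_CUBIC)
cv2.imwrite("pics/side17.png",im)
E
```

```text
t 21.88 pos [0.5022 0.406  0.0262] xang -69.64 open 0.0475 F [-0.5 -0.3 -0.5] q [ 0.61  0.72  1.51 -0.    0.92  1.83]
shift mm [-0.1  0.2  3.7] turn deg [-0.2 -0.1  0.1]
```

View pics/side17.png

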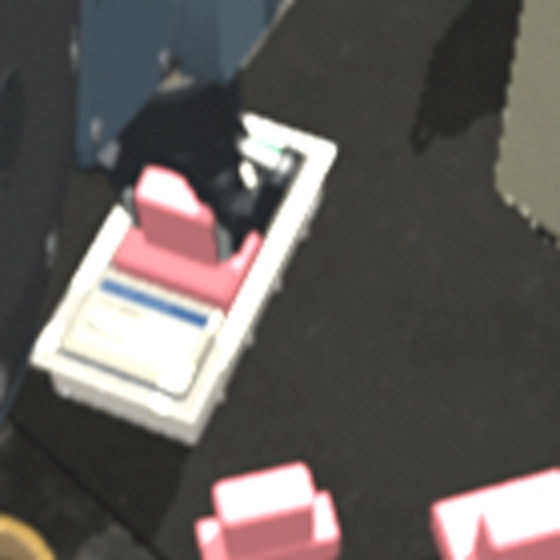

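Brick is nearly seated between the cartons, which are unmoved. Last millimetres:

Emit:
servo_tool(
  increments=[
    {"x": 0,"y": 0,"z": 3,"ax": 0,"ay": 0,"az": 0,"grip": 1},
    {"x": 0,"y": 0,"z": 2,"ax": 0,"ay": 0,"az": 0,"grip": 1},
  ],
)

```text
t: 22.18
ee_pos: [0.5027, 0.4061, 0.0227]
tcp_rot: [-2.578, 1.792, -0.005]
contact_force: [-6.5, -7.5, 27.8]
opening: 0.0473
```

Emit:
servo_tool(
  increments=[
    {"x": 0,"y": 0,"z": -0.5,"ax": 0,"ay": 0,"az": 0,"grip": 0.3},
    {"x": 0,"y": 0,"z": 0,"ax": 0,"ay": 0,"az": 0,"grip": 0.3},
    {"x": 0,"y": 0,"z": 0,"ax": 0,"ay": 0,"az": 0,"grip": 0.3},
    {"x": 0,"y": 0,"z": -20,"ax": 0,"ay": 0,"az": 0,"grip": 0.3},
    {"x": 0,"y": 0,"z": -40,"ax": 0,"ay": 0,"az": 0,"grip": 0.3},
    {"x": 0,"y": 0,"z": -40,"ax": 0,"ay": 0,"az": 0,"grip": 0.3},
  ],
)

```text
t: 22.92
ee_pos: [0.5013, 0.4055, 0.1259]
tcp_rot: [2.578, -1.793, 0.003]
contact_force: [0.7, -0.2, 0.3]
opening: 0.0599
```

Emit:
servo_tool(
  increments=[
    {"x": -40,"y": 35,"z": -20,"ax": 0,"ay": 0,"az": 0,"grip": 0.3},
    {"x": -40,"y": 35,"z": 0,"ax": 0,"ay": 0,"az": 0,"grip": 0.3},
    {"x": -40,"y": 35,"z": 0,"ax": 0,"ay": 0,"az": 0,"grip": 0.3},
    {"x": -30,"y": 35,"z": 0,"ax": 0,"ay": 0,"az": 0,"grip": 0.3},
    {"x": 0,"y": 30,"z": 0,"ax": 0,"ay": 0,"az": 0,"grip": 0.3},
    {"x": 0,"y": 30,"z": 0,"ax": 0,"ay": 0,"az": 0,"grip": 0.3},
  ],
)

```text
t: 23.68
ee_pos: [0.2582, 0.4817, 0.1576]
tcp_rot: [-2.565, 1.788, -0.007]
contact_force: [0.5, 0.4, -0.4]
opening: 0.0598
```

```bash
python3 d.py 0.502 .406 .0225 -69.7; python3 - <<'E'
from ov import *
for n,(a,b,c,d) in dict(side=(110,250,200,340),top=(120,270,170,330)).items():
    im=ctrl.camera(n)[a:b,c:d]
    im=cv2.resize(im,None,fx=4,fy=4,interpolation=cv2.INTER_CUBIC)
    cv2.imwrite(f"pics/{n}18.png",im)
    print(n,[(t,ctrl.pinpoint(n,t)[:1]) for t in("carton_green","carton_blue","brick_mid")])
    draw(im,n,wire(.502,.406,.055,20.3),(0,255,255),(c,a),4)
    cv2.imwrite(f"pics/{n}18o.png",im)
E
```

```text
t 23.68 pos [0.2582 0.4817 0.1576] xang -69.75 open 0.0598 F [ 0.5  0.4 -0.4] q [ 1.    0.38  1.71 -0.01  1.04  2.22]
shift mm [ 156.  -200.5  137.4] turn deg [-0.9  0.3 -0.1]
side [('carton_green', [{'location': [159.1, 257.8], 'conf': 0.57}]), ('carton_blue', [{'location': [197.8, 241.1], 'conf': 0.66}]), ('brick_mid', [{'location': [171.6, 245.8], 'conf': 0.78}])]
top [('carton_green', [{'location': [184.7, 220.5], 'conf': 0.9}]), ('carton_blue', [{'location': [237.6, 235.7], 'conf': 0.89}]), ('brick_mid', [{'location': [204.8, 227.7], 'conf': 0.73}])]
```

View pics/side18.png

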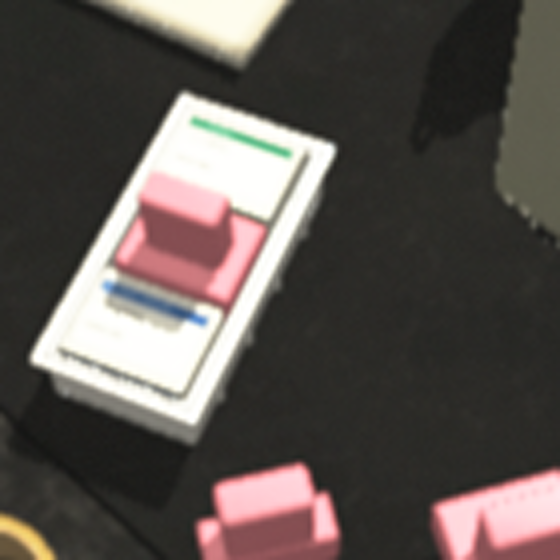

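View pics/side18o.png

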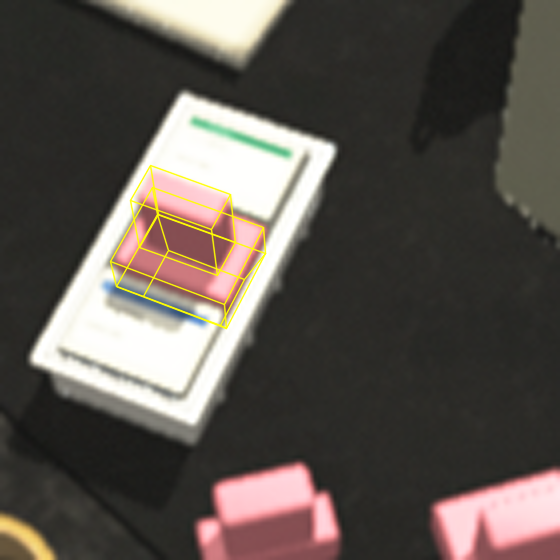

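View pics/top18o.png

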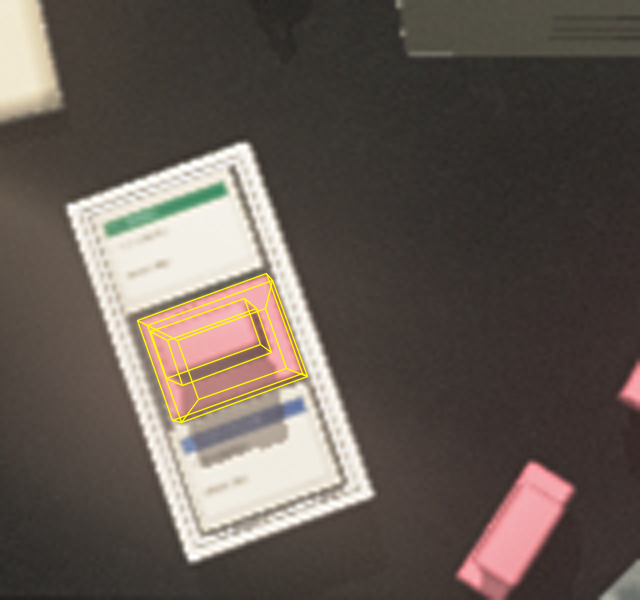

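```bash
python3 -c "
from bench import ctrl
print(ctrl.finish_job())"
```

```text
the job is handed in; nothing more can be done
None
```

The middle pink brick is in the tray's centre gap, rib upward and let go. Both cartons are still standing in their places. I handed the job in at about 24 s; it reported no verdict.

- **First grasp failed.** The fingertips stand about 36 mm higher than the TCP the arm reports. The gripper caught only the top of the rib, and the brick toppled against the thick one.
- **Recovery.** I measured the offset by touching the worktop and gripped the rib by its ends. I then tilted the brick upright, set it on the worktop, gripped it again from above and lowered it into the gap.
- **Seating.** The brick touched bottom at the height expected for fully down, with 28 N at the wrist.
- **Last checks, after release with the arm clear.** In both pictures the brick lies within about 2 mm of a model of it drawn fully seated and square with the tray. The cartons look unmoved.
- **Disagreements.** The rib in the side picture sits about 1.5 pixels off the model. The networks' early positions for the gap and the brick were 1 to 2 cm off, so I used tray and brick corners instead.

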